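# Tidy the thread reels and machine oil into the craft chest

## Robot

A 6-joint arm with a two-finger parallel gripper is mounted at the origin on a cart in front of the work surface, level with it; the furniture and walls round the work are solid. World frame = base frame: x ahead of the robot, y to its left, z up, the work surface at z = 0. Lengths are in m, angles in degrees, forces in N, time in s.
With the tool pointing down it reaches from about 0.375 to 0.9 m from the base axis. Payload 3.1 kg.
Tool frame: the origin (TCP) lies on the centre line of the jaws, within the pads' length; the fingertips stand 8 mm ahead of it and the grasp point (between the pads) lies 11 mm behind it; z points along the fingers, y is the direction in which the jaws open and shut (so a half turn about z gives the same grasp; the last joint's range is limited). The gripper opens to 87 mm and grips with 3 to 60 N. Pads are 19 mm wide; open, the fingers measure 117 mm over their backs; the gripper's body (75 mm by 190 mm) begins 51 mm behind the grasp point.
Start: joints at [65.002, 30.224, 82.088, -0, 67.689, -10.227], TCP at [0.159, 0.604, 0.231] pointing down, gripper open.
Joint ranges: [-176.69, 176.69], [-43.24, 126.21], [12.49, 139.97], [-82, 262], [0, 151.66], [-163.58, 163.58]. Speed limits (degrees/s): [159.86, 159.86, 180, 180, 180, 180].

## Interface

Orientations are given as a 3x3 rotation matrix whose columns are the frame's x, y, z axes.
In Python, from rig import * gives the robot as it stands. The module is installed in compiled form; this text tells all that it offers.
- The arm moves only by the tool arm_command, never from a script. Its argument "commands" is a list of rows, each an object with "translation": the shift along the tool's x, y, z scaled (see below), a list of three; "dr": the turn, a rotation vector about the tool's x, y, z scaled (see below), a list of three; "jaw": the closure, from 0 (fully open) to 1 (shut). In form: [{"translation": [x, y, z], "dr": [ax, ay, az], "jaw": jaw}, ...]. A call has 1 to 12 rows; each row shifts and turns the commanded pose from where the row before left it, along the tool's axes as they then stand; what a row does not reach is not made up. The controller multiplies each number of a shift by 25 mm and each number of a turn by 6 degrees. A row lasts 1/12 s, in which the tool goes at most 41.7 mm and 7.16 degrees, less where a joint would pass 70% of its speed; a pose out of reach is approached as far as the arm can. A call with a number of a shift or a turn outside -1 to 1 is refused whole. A call with a gripper value outside its range is refused whole. The fingers move at their own pace and stop on an object; the grip force is fixed at half the most. Time passes only in rows, so rows that do not move let the fingers close. It gives the time, the measured TCP pose, the force and the opening at its end, in the units of the state.
- read_state(): the state, without advancing time (a new reading comes with each control period).
- capture(name): name is "scene" or "top"; returns (picture, depth): 480x640x3 uint8, red, green, blue; 480x640 float32, m along the optical axis (not along the pixel's ray), 0 where there is no reading.
- camera_model(name): a dict with "intrinsics" (3x3 intrinsics, pixels), "pose" (4x4, takes a point from camera to world coordinates). Camera axes: x right, y down, z forward; pixel columns grow to the right and rows downward; lengths in m; the calibration is good to about 2 mm. A picture is of the moment at which its call begins. camera_model takes no time and is no camera call.
- hand_in(): hands the job in, once; it reports no verdict.
The state is a dict: "time_s": time; "joint_positions": joint angles; "qvel": joint speeds; "tau": joint torques, N m; "position": TCP position; "tcp_rot": TCP orientation; "force": force on the tool from outside, world axes, zero at the start; "moment": the same for the moment, N m; "opening": opening from 0.0 (shut) to 1.0 (fully open).
Only numpy, scipy, OpenCV 4.12 (cv2) and the standard library are available. Lean on these libraries where they do the work, as an engineer would, in place of code of your own. Each camera call takes 0.05 s, during which the arm holds its last target.

## Task

Clear the thread reels that stand on the worktop to the right of the low two-drawer chest: pull open the chest drawer that lies under the round button pot (not the one under the roll of masking tape, which stays as it is), put every reel down inside it and push it fully home. Only once it is shut, stand each brown machine-oil bottle upright on top of the chest without tipping it over. Leave the button pot and the masking tape where they are on the chest.

Things in the scene. Friction and masses are not known exactly. Their poses are not given: they have to be found in the camera images.
- chest: low craft chest of light wood, fixed to the worktop, 220 (x, depth) x 480 (y, width) x 110 mm high, with two green-fronted drawers side by side; origin at the centre of its underside; its front faces -x of its own frame (towards the robot), its y points to its left half as the robot sees it; the flat top is at z = 110 mm in its frame
- left_drawer (a joint): slide of the left drawer (own +y half of the chest): 0 = fully home, grows as the drawer comes out along the chest's -x, end stop at 0.165 m; friction about 1.5 N, stays where it is left; it may start up to 15 mm ajar
- right_drawer (a joint): the same for the right drawer (own -y half of the chest)
- left_drawer_handle (a point): middle of the left drawer's grip bar, moves with the drawer: a horizontal steel bar 12 mm thick, 90 mm long along the chest's y, its centre line 42 mm in front of the drawer front and 78 mm above the worktop (32 mm below the chest's top); free from above, 36 mm gap behind it
- right_drawer_handle (a point): the same for the right drawer
- left_drawer_floor (a point): centre of the left drawer's inner floor, moves with it, axes as the chest's; floor 178 (x) x 192 mm (y), 20 mm above the worktop; side and back walls 6 mm thick rise 30 mm over it, the front panel 76 mm; 78 mm of height is free under the chest's top. It lies 145 mm behind the grip bar; with the drawer fully out the rear 27 mm of the floor stay under the chest's top
- right_drawer_floor (a point): the same for the right drawer
- reel_blue: reel of blue thread with black flanges, diameter 48 mm, 62 mm tall, 0.06 kg, starts standing; origin at the centre of its underside, z along its axis; may be absent
- reel_teal: a second reel exactly like reel_blue; may be absent
- reel_green: wooden reel of green thread, diameter 36 mm, 50 mm tall, 0.06 kg, starts standing; origin at the centre of its underside, z along its axis; may be absent
- reel_cream: wooden reel of cream thread, diameter 36 mm, 50 mm tall, otherwise as reel_green; may be absent
- oil_a: brown dropper bottle of machine oil with black rubber top, 102 mm tall; body 33 mm across up to about 62 mm high, then narrowing to the collar and dropper; 0.08 kg; origin at the centre of its underside, z up along it; stands on the worktop; may be absent
- oil_b: a second bottle exactly like oil_a; may be absent
- button_pot: round lidded button pot, white, grey and blue, diameter 66 mm, 30 mm high, on the rear of the chest's top over one of the drawers, its centre about 50 mm behind the middle of the top: it marks the drawer to use; origin at the centre of its underside
- masking_tape: roll of tan masking tape lying flat, diameter 100 mm, 25 mm high, on the rear of the chest's top over the other drawer; origin at the centre of its underside

How it is judged:
By the outcome, as a careful person would: the job done as asked, in the order asked, and still so for the second after the job is handed in, with the robot touching nothing.
Of reel_blue, reel_teal, reel_green, reel_cream only 3 to 4 are there at a start; the rules pass over those that are not, and their reading is None.
Of oil_a, oil_b only 1 to 2 are there at a start; the rules pass over those that are not, and their reading is None.
At some moment in a run one of reel_blue, reel_teal, reel_green, reel_cream may be knocked a few centimetres aside while the robot is not near it.
It also fails if it takes over 210 s, if anything falls off the work surface, if the arm or the gripper's body presses on something with over 40 N, if the wrist force passes 120 N, or if a joint passes its speed limit or range.

## Working session

There is one attempt and no reset: what is moved stays moved. The work goes in short steps, Python scripts to look and compute and a tool call to move; the robot and the scene stay as the last step left them, time stands still between calls to the robot, and variables do not carry over. Pictures are saved under pics/ and viewed, and the job is handed in when it is done.

Besides the shell and the picture viewer there is one more tool, called by a JSON object that holds its "api" and its "payload". arm_command: Moves the arm, as the interface text tells. Its arguments: {"type":"object","properties":{"commands":{"type":"array"}},"required":["commands"]}

```bash
mkdir -p pics; cat > h.py <<'E'
from rig import *
import numpy as np, cv2
def snap(name,fn):
    im,d=capture(name); cv2.imwrite('pics/'+fn,im[:,:,::-1]); np.savez('pics/'+fn+'.npz',im=im,d=d); return im,d
def pt(cm,u,v,z):
    K=np.array(cm['intrinsics']);P=np.array(cm['pose'])
    r=P[:3,:3]@np.linalg.solve(K,[u,v,1]);o=P[:3,3]
    return o+r*(z-o[2])/r[2]
def cloud(cm,d):
    K=np.array(cm['intrinsics']);P=np.array(cm['pose'])
    v,u=np.mgrid[0:480,0:640]
    p=np.stack([(u-K[0,2])/K[0,0]*d,(v-K[1,2])/K[1,1]*d,d],-1)
    return p@P[:3,:3].T+P[:3,3]
E
python3 - <<'E'
from h import *
np.set_printoptions(precision=4,suppress=True)
for n in('scene','top'):
    snap(n,n+'0.png'); print(camera_model(n))
print(read_state())
E
```

```text
{'intrinsics': array([[477.6703,   0.    , 315.5469],
       [  0.    , 477.6703, 241.0403],
       [  0.    ,   0.    ,   1.    ]]), 'pose': array([[ 0.4477, -0.6411,  0.6233, -0.0554],
       [-0.8942, -0.3259,  0.307 , -0.3515],
       [ 0.0063, -0.6948, -0.7192,  0.8276],
       [ 0.    ,  0.    ,  0.    ,  1.    ]])}
{'intrinsics': array([[498.2531,   0.    , 320.9178],
       [  0.    , 498.2531, 229.2872],
       [  0.    ,   0.    ,   1.    ]]), 'pose': array([[-0.0123, -0.9925,  0.1218,  0.4046],
       [-0.9999,  0.0129,  0.0036, -0.0435],
       [-0.0051, -0.1217, -0.9925,  1.4112],
       [ 0.    ,  0.    ,  0.    ,  1.    ]])}
{'time_s': 0.1, 'joint_positions': array([ 65.0014,  30.2742,  82.1485,  -0.0016,  67.6917, -10.2274]), 'qvel': array([-0.0535, -0.1982, -0.176 , -0.0568, -0.0044, -0.0197]), 'tau': array([ -0.0002, -44.0984, -17.715 ,   0.0635,   0.0534,  -0.0001]), 'position': array([0.1591, 0.6038, 0.2297]), 'tcp_rot': array([[-0.967 ,  0.2549, -0.0008],
       [ 0.255 ,  0.967 , -0.0018],
       [ 0.0003, -0.002 , -1.    ]]), 'force': array([-0.5087,  0.6781, -0.0882]), 'moment': array([0.0287, 0.0216, 0.0138]), 'opening': 0.9977115480082668}
```

View pics/scene0.png

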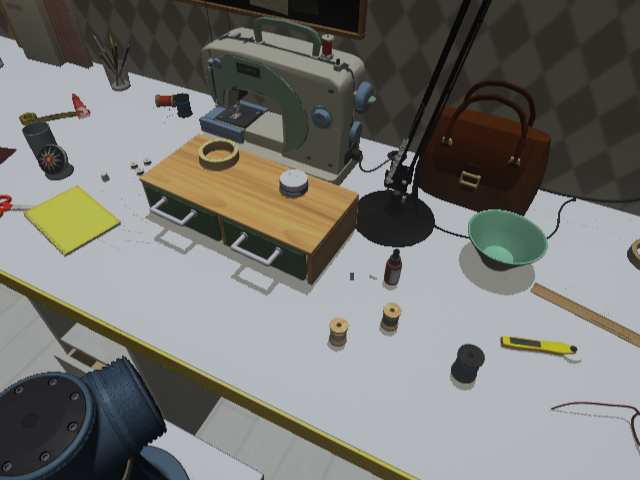

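View pics/top0.png

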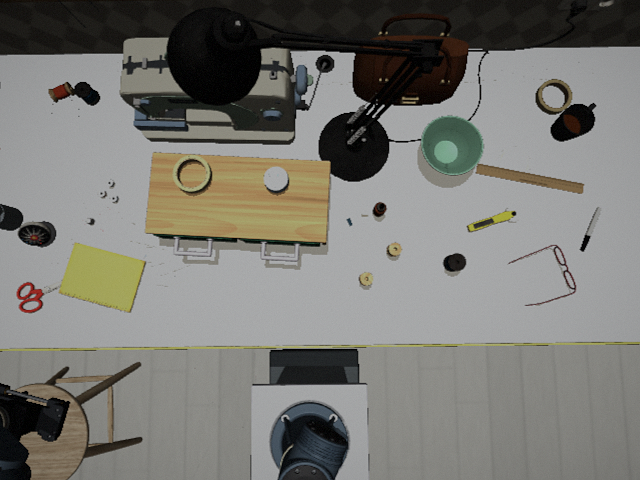

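The pot is over the right drawer. The top view shows three reels, at about (366,279), (394,249) and (455,262), and one bottle at (380,210). Next I'll measure their positions.

```bash
python3 - <<'E'
from h import *
np.set_printoptions(precision=4,suppress=True)
z=np.load('pics/top0.png.npz');d=z['d'];im=z['im'];cm=camera_model('top')
C=cloud(cm,d)
zz=C[...,2]
print('table',np.median(zz[260:320,180:240]))
for nm,(u,v) in dict(r1=(366,279),r2=(394,249),r3=(455,262),oil=(380,210),pot=(276,179),tape=(193,174)).items():
    w=C[v-25:v+26,u-25:u+26].reshape(-1,3)
    base=0.11 if nm in('pot','tape') else 0
    m=w[w[:,2]>base+0.012]; 
    zt=np.percentile(m[:,2],95); t=m[m[:,2]>zt-0.008]
    print(nm,len(m),'top',zt,'ctr',(t.min(0)+t.max(0))/2,t.mean(0),'ext',t.max(0)-t.min(0))
# chest top
m=(np.abs(zz-0.11)<0.006).astype(np.uint8);m[:140]=0;m[260:]=0;m[:,:130]=0;m[:,345:]=0
pts=C[m>0][:,:2].astype(np.float32)
n,l,s,c=cv2.connectedComponentsWithStats(m);k=1+s[1:,4].argmax()
pts=C[l==k]
print(s[k],cv2.minAreaRect(pts[:,:2].astype(np.float32)),pts[:,2].mean())
# handles
for nm,(a,b) in dict(L=(172,216),R=(255,305)).items():
    w=C[236:268,a:b].reshape(-1,3); q=w[(w[:,2]>0.068)&(w[:,2]<0.095)]
    print(nm,len(q),q.min(0),q.max(0)); 
    f=q[q[:,0]<q[:,0].min()+0.012]; print(f.mean(0),len(f))
cv2.imwrite('pics/z1.png',cv2.resize(im[140:300,130:480,::-1],None,fx=2.28,fy=2.28,interpolation=cv2.INTER_CUBIC))
s=np.load('pics/scene0.png.npz')['im']
cv2.imwrite('pics/z2.png',cv2.resize(s[130:390,130:490,::-1],None,fx=2.2,fy=2.2,interpolation=cv2.INTER_CUBIC))
E
```

```text
table -0.000189430404395452
r1 150 top 0.8022688351083778 ctr [ 0.4046 -0.0435  1.4112] [ 0.4046 -0.0435  1.4112] ext [0. 0. 0.]
r2 156 top 0.05555628853110023 ctr [ 0.4678 -0.1491  0.7294] [ 0.5042 -0.222   0.1479] ext [0.1263 0.2112 1.3636]
r3 297 top 0.06653303955470458 ctr [ 0.4527 -0.2352  0.7349] [ 0.4743 -0.3921  0.1059] ext [0.0963 0.3834 1.3526]
oil 151 top 0.7569972896623022 ctr [ 0.4046 -0.0435  1.4112] [ 0.4046 -0.0435  1.4112] ext [0. 0. 0.]
pot 523 top 0.1451059789647943 ctr [0.5656 0.0335 0.7742] [0.6845 0.0744 0.1876] ext [0.322  0.1539 1.2741]
tape 553 top 0.138927529280536 ctr [0.584  0.1535 0.7711] [0.7059 0.2917 0.1704] ext [0.3589 0.3939 1.2803]
[  145   152   185    91 12645] ((0.6548197269439697, 0.182194322347641), (0.48074692487716675, 0.2207343876361847), 86.14791870117188) 0.10987023476390097
L 362 [0.4994 0.2433 0.0686] [0.5537 0.3641 0.0948]
[0.5064 0.3023 0.0829] 150
R 366 [0.4833 0.0067 0.0711] [0.5399 0.1383 0.095 ]
[0.4907 0.0708 0.0826] 142
```

View pics/z1.png

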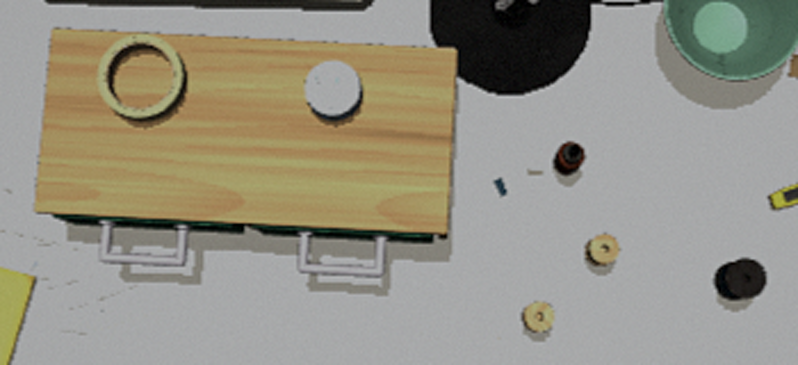

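View pics/z2.png

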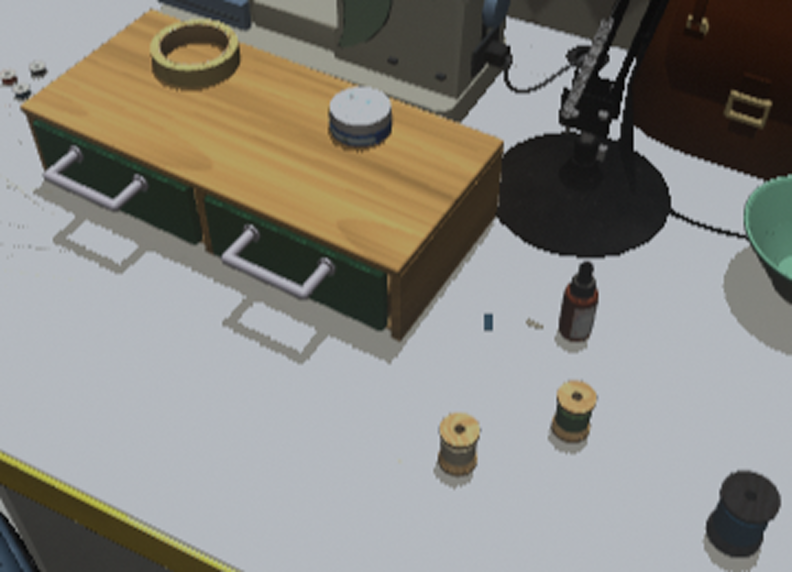

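```bash
cat >> h.py <<'E'
def blobs(name,d,zlo=0.012,zhi=0.2,roi=(0.3,0.85,-0.6,0.0),cm=None):
    cm=cm or camera_model(name);C=cloud(cm,d)
    x0,x1,y0,y1=roi
    m=((d>0)&(C[...,2]>zlo)&(C[...,2]<zhi)&(C[...,0]>x0)&(C[...,0]<x1)&(C[...,1]>y0)&(C[...,1]<y1)).astype(np.uint8)
    n,l,s,c=cv2.connectedComponentsWithStats(m)
    for k in range(1,n):
        if s[k,4]<40: continue
        w=C[l==k]; zt=np.percentile(w[:,2],95); t=w[(w[:,2]>zt-0.006)]
        e=cv2.minEnclosingCircle(t[:,:2].astype(np.float32))
        print(name,'px',c[k].round(0),'n',s[k,4],'ztop %.3f'%zt,'mean',t.mean(0)[:2].round(4),'mid',((t.min(0)+t.max(0))/2)[:2].round(4),'r %.3f'%e[1])
E
python3 - <<'E'
from h import *
for n in('top','scene'):
    z=np.load(f'pics/{n}0.png.npz');blobs(n,z['d'])
    blobs(n,z['d'],zlo=0.118,zhi=.17,roi=(.5,.78,-.06,.42))
    C=cloud(camera_model(n),z['d'])
    m=(C[...,2]>.065)&(C[...,2]<.088)&(C[...,0]>.46)&(C[...,0]<.53)&(z['d']>0)
    for a,b in((-.0,.14),(.24,.37)):
        q=C[m&(C[...,1]>a)&(C[...,1]<b)]
        print(n,'handle',len(q),q.min(0),q.max(0))
        f=q[(q[:,0]<q[:,0].min()+0.02)]
        print(np.median(f,0), cv2.minAreaRect(q[:,:2].astype(np.float32)))
E
```

```text
top px [338. 172.] n 4227 ztop 0.149 mean [ 0.8161 -0.1297] mid [ 0.817  -0.1376] r 0.037
top px [453. 149.] n 2022 ztop 0.083 mean [ 0.7746 -0.4066] mid [ 0.781  -0.3999] r 0.086
top px [379. 209.] n 143 ztop 0.098 mean [ 0.6273 -0.2004] mid [ 0.6264 -0.2001] r 0.006
top px [491. 220.] n 266 ztop 0.020 mean [ 0.5942 -0.5164] mid [ 0.5963 -0.5189] r 0.071
top px [394. 249.] n 146 ztop 0.054 mean [ 0.5141 -0.2382] mid [ 0.5144 -0.238 ] r 0.018
top px [455. 262.] n 290 ztop 0.066 mean [ 0.4763 -0.4035] mid [ 0.4764 -0.4034] r 0.024
top px [366. 279.] n 137 ztop 0.055 mean [ 0.435  -0.1577] mid [ 0.4353 -0.1593] r 0.018
top px [191. 173.] n 571 ztop 0.138 mean [0.7133 0.301 ] mid [0.7146 0.301 ] r 0.050
top px [275. 179.] n 521 ztop 0.144 mean [0.6952 0.0797] mid [0.6951 0.079 ] r 0.033
top handle 270 [0.48334264 0.00197043 0.07372999] [0.52963229 0.125153   0.08795558]
[0.49197264 0.07410873 0.08269833] ((0.5064552426338196, 0.06358590722084045), (0.12311871349811554, 0.04606680944561958), 89.85871887207031)
top handle 221 [0.49941715 0.25585254 0.0752831 ] [0.52983384 0.35897949 0.087
[... 810 characters left out ...]
 778 ztop 0.063 mean [ 0.4771 -0.405 ] mid [ 0.4776 -0.4048] r 0.025
scene px [218. 153.] n 674 ztop 0.136 mean [0.7124 0.2981] mid [0.7166 0.2992] r 0.052
scene px [293. 182.] n 587 ztop 0.142 mean [0.6951 0.0764] mid [0.6968 0.0771] r 0.035
scene handle 395 [0.4825214  0.01660022 0.07027471] [0.52999325 0.12437074 0.0878309 ]
[0.49118939 0.06742815 0.0819999 ] ((0.5098486542701721, 0.07054658234119415), (0.1050393134355545, 0.047959327697753906), 85.68354797363281)
scene handle 264 [0.49937684 0.2546003  0.07250574] [0.52965142 0.35584118 0.08573962]
[0.50702094 0.29874723 0.08179618] ((0.5154320001602173, 0.30522292852401733), (0.10105948895215988, 0.030292430892586708), 88.8489761352539)
```

Three reels (cream, green, and a black-flanged one) and one bottle are located. First I turn the jaws along the chest's x axis.

```bash
cat >> h.py <<'E'
YAW=-3.85
def st():
    s=read_state();R=np.array(s['tcp_rot']);y=R[:,1]
    print('t %.2f'%s['time_s'],'pos',np.round(s['position'],4),'yaw_y %.2f'%np.degrees(np.arctan2(y[1],y[0])),'z',np.round(R[:,2],3),'F',np.round(s['force'],1),'open %.1fmm'%(s['opening']*87),'q',np.round(s['joint_positions'],1)); return s
def to(p):
    s=st();R=np.array(s['tcp_rot']);d=R.T@(np.array(p)-s['position'])
    print('units',np.round(d/0.025,2))
E
echo
```

{"api": "arm_command", "payload": {"commands": [{"translation": [0,0,0],"dr": [0,0,1],"jaw": 0},{"translation": [0,0,0],"dr": [0,0,1],"jaw": 0},{"translation": [0,0,0],"dr": [0,0,1],"jaw": 0},{"translation": [0,0,0],"dr": [0,0,1],"jaw": 0},{"translation": [0,0,0],"dr": [0,0,1],"jaw": 0},{"translation": [0,0,0],"dr": [0,0,1],"jaw": 0},{"translation": [0,0,0],"dr": [0,0,1],"jaw": 0},{"translation": [0,0,0],"dr": [0,0,1],"jaw": 0},{"translation": [0,0,0],"dr": [0,0,1],"jaw": 0},{"translation": [0,0,0],"dr": [0,0,1],"jaw": 0},{"translation": [0,0,0],"dr": [0,0,1],"jaw": 0},{"translation": [0,0,0],"dr": [0,0,1],"jaw": 0}]}}

```text
time_s: 1.1
position: [0.1591, 0.6039, 0.23]
tcp_rot: [[-0.051, 0.999, -0.001], [0.999, 0.051, -0.001], [-0.001, -0.001, -1.0]]
force: [0.3, -0.2, -0.5]
opening: 0.999
```

{"api": "arm_command", "payload": {"commands": [{"translation": [0,0,0],"dr": [0,0,1],"jaw": 0.54},{"translation": [0,0,0],"dr": [0,0,0.2],"jaw": 0.54},{"translation": [0,0,0],"dr": [0,0,0],"jaw": 0.54}]}}

```text
time_s: 1.35
position: [0.1592, 0.604, 0.2301]
tcp_rot: [[0.068, 0.998, -0.0], [0.998, -0.068, -0.001], [-0.001, -0.0, -1.0]]
force: [-0.1, 0.0, 0.2]
opening: 0.854
```

```bash
python3 -c "
from h import *
to([.490,.071,.2])"
```

```text
t 1.35 pos [0.1592 0.604  0.2301] yaw_y -3.88 z [-0.    -0.001 -1.   ] F [-0.1  0.   0.2] open 74.3mm q [65.  30.2 82.1  0.  67.7 68.9]
units [-20.38  14.65   1.22]
```

{"api": "arm_command", "payload": {"commands": [{"translation": [-0.9,0.65,0],"dr": [0,0,0],"jaw": 0.54},{"translation": [-0.9,0.65,0],"dr": [0,0,0],"jaw": 0.54},{"translation": [-0.9,0.65,0],"dr": [0,0,0],"jaw": 0.54},{"translation": [-0.9,0.65,0],"dr": [0,0,0],"jaw": 0.54},{"translation": [-0.9,0.65,0],"dr": [0,0,0],"jaw": 0.54},{"translation": [-0.9,0.65,0],"dr": [0,0,0],"jaw": 0.54},{"translation": [-0.9,0.65,0],"dr": [0,0,0],"jaw": 0.54},{"translation": [-0.9,0.65,0],"dr": [0,0,0],"jaw": 0.54},{"translation": [-0.9,0.65,0],"dr": [0,0,0],"jaw": 0.54},{"translation": [-0.9,0.65,0],"dr": [0,0,0],"jaw": 0.54},{"translation": [-0.9,0.65,0],"dr": [0,0,0],"jaw": 0.54},{"translation": [-0.9,0.65,0],"dr": [0,0,0],"jaw": 0.54}]}}

```text
time_s: 2.35
position: [0.3356, 0.3203, 0.2306]
tcp_rot: [[0.067, 0.998, 0.0], [0.998, -0.067, 0.0], [0.0, 0.0, -1.0]]
force: [-0.3, -0.2, 0.0]
opening: 0.464
```

{"api": "arm_command", "payload": {"commands": [{"translation": [-0.9,0.65,0],"dr": [0,0,0],"jaw": 0.54},{"translation": [-0.9,0.65,0],"dr": [0,0,0],"jaw": 0.54},{"translation": [-0.9,0.65,0],"dr": [0,0,0],"jaw": 0.54},{"translation": [-0.9,0.65,0],"dr": [0,0,0],"jaw": 0.54},{"translation": [-0.9,0.65,0],"dr": [0,0,0],"jaw": 0.54},{"translation": [-0.9,0.65,0],"dr": [0,0,0],"jaw": 0.54},{"translation": [-0.9,0.65,0],"dr": [0,0,0],"jaw": 0.54},{"translation": [-0.9,0.65,0],"dr": [0,0,0],"jaw": 0.54},{"translation": [-0.9,0.65,0],"dr": [0,0,0],"jaw": 0.54},{"translation": [-0.9,0.65,0],"dr": [0,0,0],"jaw": 0.54},{"translation": [0,0,0],"dr": [0,0,0],"jaw": 0.54},{"translation": [0,0,0],"dr": [0,0,0],"jaw": 0.54}]}}

```text
time_s: 3.35
position: [0.4824, 0.0846, 0.2305]
tcp_rot: [[0.07, 0.998, 0.0], [0.998, -0.07, 0.0], [0.0, 0.0, -1.0]]
force: [-0.2, -0.0, -0.5]
opening: 0.459
```

```bash
python3 -c "
from h import *
to([.490,.071,.07])"
```

```text
t 3.35 pos [0.4824 0.0846 0.2305] yaw_y -4.03 z [ 0.  0. -1.] F [-0.2 -0.  -0.5] open 39.9mm q [ -3.2  19.9 101.1   0.   59.    0.9]
units [-0.52  0.34  6.42]
```

{"api": "arm_command", "payload": {"commands": [{"translation": [-0.5,0.35,0],"dr": [0,0,0],"jaw": 0.54},{"translation": [0,0,0.8],"dr": [0,0,0],"jaw": 0.54},{"translation": [0,0,0.8],"dr": [0,0,0],"jaw": 0.54},{"translation": [0,0,0.8],"dr": [0,0,0],"jaw": 0.54},{"translation": [0,0,0.8],"dr": [0,0,0],"jaw": 0.54},{"translation": [0,0,0],"dr": [0,0,0],"jaw": 0.54}]}}

```text
time_s: 3.85
position: [0.4859, 0.0739, 0.1476]
tcp_rot: [[0.067, 0.998, -0.008], [0.998, -0.067, 0.001], [0.0, -0.008, -1.0]]
force: [-0.6, 0.2, 0.9]
opening: 0.46
```

```bash
python3 -c "
from h import *
to([.490,.071,.07]);snap('scene','s1.png');im,d=snap('top','t1.png')
cv2.imwrite('pics/z3.png',cv2.resize(np.load('pics/s1.png.npz')['im'][180:330,180:400,::-1],None,fx=3,fy=3))"
```

```text
t 3.85 pos [0.4859 0.0739 0.1476] yaw_y -3.83 z [-0.008  0.001 -1.   ] F [-0.6  0.2  0.9] open 40.0mm q [ -4.4  27.6 105.3   0.   47.6  -0.6]
units [-0.11  0.2   3.1 ]
```

View pics/z3.png

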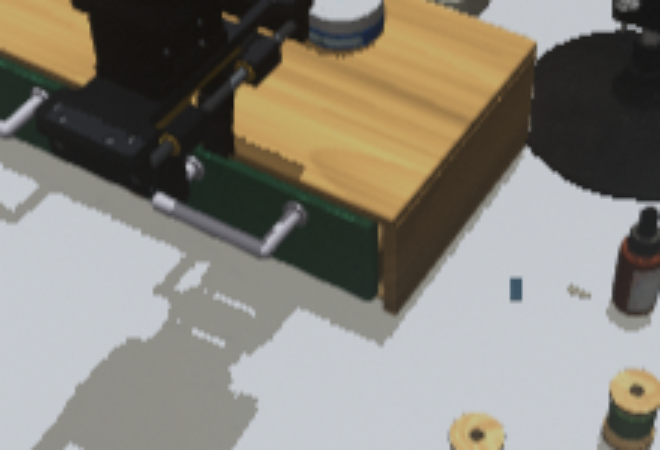

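{"api": "arm_command", "payload": {"commands": [{"translation": [-0.1,0.1,0],"dr": [0,0,0],"jaw": 0.54},{"translation": [0,0,0.6],"dr": [0,0,0],"jaw": 0.54},{"translation": [0,0,0.6],"dr": [0,0,0],"jaw": 0.54},{"translation": [0,0,0.6],"dr": [0,0,0],"jaw": 0.54},{"translation": [0,0,0.6],"dr": [0,0,0],"jaw": 0.54},{"translation": [0,0,0.4],"dr": [0,0,0],"jaw": 0.54},{"translation": [0,0,0.2],"dr": [0,0,0],"jaw": 0.54},{"translation": [0,0,0],"dr": [0,0,0],"jaw": 0.54},{"translation": [0,0,0],"dr": [0,0,0],"jaw": 0.54}]}}

```text
time_s: 4.7
position: [0.4924, 0.07, 0.0761]
tcp_rot: [[0.069, 0.998, 0.001], [0.998, -0.069, -0.0], [-0.0, 0.001, -1.0]]
force: [-0.3, -0.2, -0.1]
opening: 0.453
```

```bash
python3 -c "
from h import *
to([.490,.071,.07]);snap('scene','s2.png')
cv2.imwrite('pics/z4.png',cv2.resize(np.load('pics/s2.png.npz')['im'][180:330,180:400,::-1],None,fx=3,fy=3))"
```

```text
t 4.70 pos [0.4924 0.07   0.0761] yaw_y -3.96 z [ 0.001 -0.    -1.   ] F [-0.3 -0.2 -0.1] open 39.4mm q [ -4.8  35.2 107.7   0.   37.1  -0.8]
units [ 0.03 -0.1   0.24]
```

View pics/z4.png

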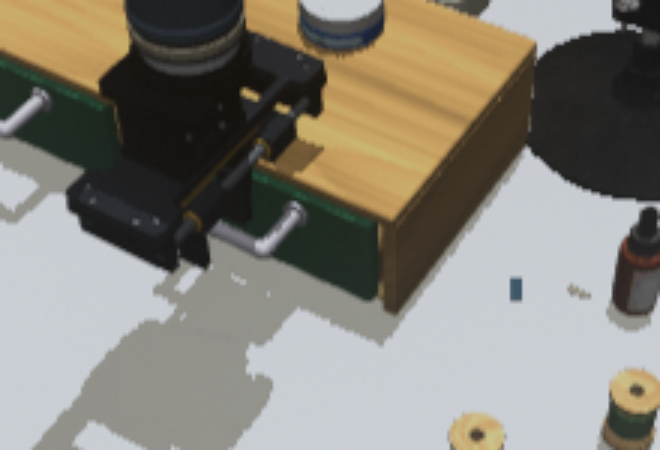

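The fingers straddle the bar, so I close on it.

{"api": "arm_command", "payload": {"commands": [{"translation": [0,0,0.2],"dr": [0,0,0],"jaw": 0.54},{"translation": [0,0,0],"dr": [0,0,0],"jaw": 0.8},{"translation": [0,0,0],"dr": [0,0,0],"jaw": 0.9},{"translation": [0,0,0],"dr": [0,0,0],"jaw": 1},{"translation": [0,0,0],"dr": [0,0,0],"jaw": 1},{"translation": [0,0,0],"dr": [0,0,0],"jaw": 1}]}}

```text
time_s: 5.25
position: [0.4919, 0.07, 0.0707]
tcp_rot: [[0.069, 0.998, 0.0], [0.998, -0.069, -0.0], [-0.0, 0.0, -1.0]]
force: [-0.6, 0.3, -0.8]
opening: 0.168
```

```bash
python3 -c "
from h import *
st()"
```

```text
t 5.25 pos [0.4919 0.07   0.0707] yaw_y -3.97 z [ 0. -0. -1.] F [-0.6  0.3 -0.8] open 14.6mm q [ -4.8  35.8 107.8  -0.   36.4  -0.8]
```

{"api": "arm_command", "payload": {"commands": [{"translation": [0,0,0],"dr": [0,0,0],"jaw": 1},{"translation": [0,0,0],"dr": [0,0,0],"jaw": 1},{"translation": [0,-0.2,0],"dr": [0,0,0],"jaw": 1},{"translation": [0,-0.4,0],"dr": [0,0,0],"jaw": 1},{"translation": [0,-0.4,0],"dr": [0,0,0],"jaw": 1},{"translation": [0,-0.4,0],"dr": [0,0,0],"jaw": 1},{"translation": [0,-0.4,0],"dr": [0,0,0],"jaw": 1},{"translation": [0,-0.4,0],"dr": [0,0,0],"jaw": 1},{"translation": [0,-0.4,0],"dr": [0,0,0],"jaw": 1},{"translation": [0,-0.2,0],"dr": [0,0,0],"jaw": 1}]}}

```text
time_s: 6.08
position: [0.4194, 0.0748, 0.0706]
tcp_rot: [[0.069, 0.998, -0.003], [0.998, -0.069, -0.0], [-0.0, -0.003, -1.0]]
force: [1.0, -4.0, 0.4]
opening: 0.127
```

```bash
python3 -c "
from h import *
st()"
```

```text
t 6.08 pos [0.4194 0.0748 0.0706] yaw_y -3.93 z [-0.003 -0.    -1.   ] F [ 1.  -4.   0.4] open 11.1mm q [-5.000e+00  3.320e+01  1.178e+02 -1.000e-01  2.910e+01 -1.000e+00]
```

Gripped and sliding. I keep pulling.

{"api": "arm_command", "payload": {"commands": [{"translation": [0,-0.4,0],"dr": [0,0,0],"jaw": 1},{"translation": [0,-0.4,0],"dr": [0,0,0],"jaw": 1},{"translation": [0,-0.4,0],"dr": [0,0,0],"jaw": 1},{"translation": [0,-0.3,0],"dr": [0,0,0],"jaw": 1},{"translation": [0,-0.2,0],"dr": [0,0,0],"jaw": 1},{"translation": [0,0,0],"dr": [0,0,0],"jaw": 1},{"translation": [0,0,0],"dr": [0,0,0],"jaw": 1}]}}

```text
time_s: 6.67
position: [0.3765, 0.0777, 0.0706]
tcp_rot: [[0.068, 0.998, -0.005], [0.998, -0.068, -0.0], [-0.001, -0.005, -1.0]]
force: [-2.0, -7.1, 4.7]
opening: 0.128
```

```bash
python3 -c "
from h import *
st()"
```

```text
t 6.67 pos [0.3765 0.0777 0.0706] yaw_y -3.92 z [-0.005 -0.    -1.   ] F [-2.  -7.1  4.7] open 11.1mm q [-5.100e+00  3.210e+01  1.236e+02 -1.000e-01  2.450e+01 -1.100e+00]
```

{"api": "arm_command", "payload": {"commands": [{"translation": [0,-0.3,0],"dr": [0,0,0],"jaw": 1},{"translation": [0,-0.3,0],"dr": [0,0,0],"jaw": 1},{"translation": [0,-0.3,0],"dr": [0,0,0],"jaw": 1},{"translation": [0,-0.2,0],"dr": [0,0,0],"jaw": 1},{"translation": [0,0,0],"dr": [0,0,0],"jaw": 1},{"translation": [0,0,0],"dr": [0,0,0],"jaw": 1}]}}

```text
time_s: 7.17
position: [0.3493, 0.0795, 0.0706]
tcp_rot: [[0.068, 0.998, -0.005], [0.998, -0.068, -0.0], [-0.001, -0.005, -1.0]]
force: [-1.4, -8.4, 1.5]
opening: 0.123
```

```bash
python3 -c "
from h import *
st()"
```

```text
t 7.17 pos [0.3493 0.0795 0.0706] yaw_y -3.92 z [-0.005 -0.    -1.   ] F [-1.4 -8.4  1.5] open 10.7mm q [-5.200e+00  3.170e+01  1.274e+02 -1.000e-01  2.120e+01 -1.200e+00]
```

Drawer is out about 142 mm, so about 130 mm of the floor is exposed. I release, rise, and turn the jaws 90°.

{"api": "arm_command", "payload": {"commands": [{"translation": [0,0,0],"dr": [0,0,0],"jaw": 0.6},{"translation": [0,0,0],"dr": [0,0,0],"jaw": 0.55},{"translation": [0,0,0],"dr": [0,0,0],"jaw": 0.55},{"translation": [0,0,0],"dr": [0,0,0],"jaw": 0.55},{"translation": [0,0,-0.5],"dr": [0,0,0],"jaw": 0.55},{"translation": [0,0,-1],"dr": [0,0,0],"jaw": 0.55},{"translation": [0,0,-1],"dr": [0,0,0],"jaw": 0.55},{"translation": [0,0,-1],"dr": [0,0,1],"jaw": 0},{"translation": [0,0,-1],"dr": [0,0,1],"jaw": 0},{"translation": [0,0,-0.5],"dr": [0,0,1],"jaw": 0},{"translation": [0,0,0],"dr": [0,0,1],"jaw": 0},{"translation": [0,0,0],"dr": [0,0,1],"jaw": 0}]}}

```text
time_s: 8.17
position: [0.3524, 0.08, 0.1966]
tcp_rot: [[0.563, 0.827, 0.003], [0.827, -0.563, 0.0], [0.002, 0.002, -1.0]]
force: [-0.1, 0.1, 0.4]
opening: 0.743
```

{"api": "arm_command", "payload": {"commands": [{"translation": [0,0,0],"dr": [0,0,1],"jaw": 0},{"translation": [0,0,0],"dr": [0,0,1],"jaw": 0},{"translation": [0,0,0],"dr": [0,0,1],"jaw": 0},{"translation": [0,0,0],"dr": [0,0,1],"jaw": 0},{"translation": [0,0,0],"dr": [0,0,1],"jaw": 0},{"translation": [0,0,0],"dr": [0,0,1],"jaw": 0},{"translation": [0,0,0],"dr": [0,0,1],"jaw": 0},{"translation": [0,0,0],"dr": [0,0,1],"jaw": 0},{"translation": [0,0,0],"dr": [0,0,1],"jaw": 0},{"translation": [0,0,0],"dr": [0,0,1],"jaw": 0},{"translation": [0,0,0],"dr": [0,0,0],"jaw": 0}]}}

```text
time_s: 9.08
position: [0.3515, 0.08, 0.1954]
tcp_rot: [[0.997, -0.071, -0.001], [-0.071, -0.997, 0.0], [-0.001, -0.0, -1.0]]
force: [0.4, -0.9, -0.7]
opening: 1.004
```

```bash
python3 -c "
from h import *
to([.436,-.160,.18]);
_,d=snap('scene','s3.png');blobs('scene',d);im,d=snap('top','t3.png');blobs('top',d)
"
```

```text
t 9.08 pos [0.3515 0.08   0.1954] yaw_y -94.06 z [-0.001  0.    -1.   ] F [ 0.4 -0.9 -0.7] open 87.3mm q [ -5.1  13.6 120.    0.   46.4  88.9]
units [4.05 9.34 0.61]
scene px [348. 230.] n 7819 ztop 0.146 mean [ 0.8095 -0.1419] mid [ 0.8125 -0.1406] r 0.039
scene px [505. 244.] n 2288 ztop 0.082 mean [ 0.7723 -0.4066] mid [ 0.7809 -0.401 ] r 0.086
scene px [393. 267.] n 423 ztop 0.095 mean [ 0.6271 -0.2029] mid [ 0.6281 -0.2024] r 0.007
scene px [391. 315.] n 352 ztop 0.051 mean [ 0.5155 -0.24  ] mid [ 0.5169 -0.2403] r 0.019
scene px [338. 329.] n 366 ztop 0.051 mean [ 0.4359 -0.1606] mid [ 0.4357 -0.1603] r 0.019
scene px [539. 345.] n 426 ztop 0.016 mean [ 0.5962 -0.5225] mid [ 0.5948 -0.5233] r 0.070
scene px [468. 361.] n 778 ztop 0.063 mean [ 0.4771 -0.4049] mid [ 0.4785 -0.405 ] r 0.025
top px [335. 182.] n 4695 ztop 0.145 mean [ 0.816  -0.1301] mid [ 0.8169 -0.1391] r 0.039
top px [453. 149.] n 2013 ztop 0.083 mean [ 0.7723 -0.405 ] mid [ 0.781  -0.3998] r 0.086
top px [379. 209.] n 145 ztop 0.098 mean [ 0.6278 -0.2002] mid [ 0.6279 -0.2003] r 0.005
top px [491. 221.] n 249 ztop 0.019 mean [ 0.5947 -0.518 ] mid [ 0.5936 -0.5202] r 0.071
top px [394. 249.] n 144 ztop 0.054 mean [ 0.5146 -0.2373] mid [ 0.5147 -0.2378] r 0.018
top px [455. 262.] n 287 ztop 0.066 mean [ 0.4764 -0.4032] mid [ 0.4764 -0.4034] r 0.024
top px [366. 279.] n 138 ztop 0.054 mean [ 0.4351 -0.1587] mid [ 0.4353 -0.1593] r 0.018
```

View pics/s3.png

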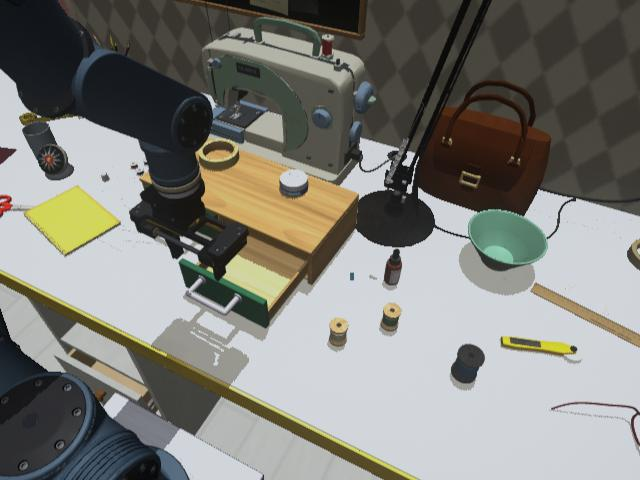

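View pics/t3.png

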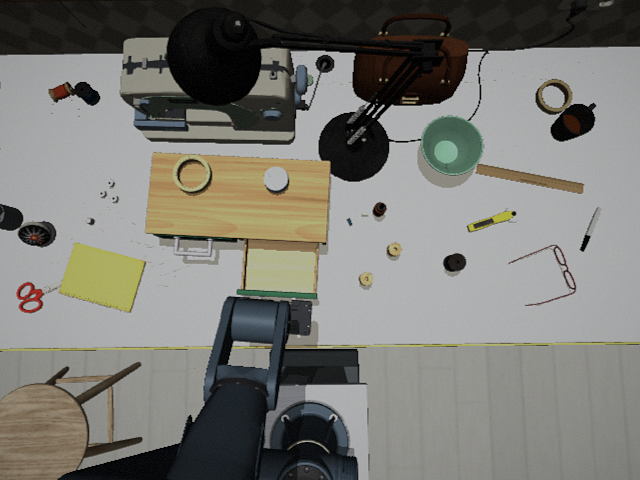

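The view shows the right drawer open with an empty floor at about (245,265), and the reels and bottle haven't moved. On to the cream reel.

{"api": "arm_command", "payload": {"commands": [{"translation": [0.4,0.95,0],"dr": [0,0,0],"jaw": 0},{"translation": [0.4,0.95,0],"dr": [0,0,0],"jaw": 0},{"translation": [0.4,0.95,0],"dr": [0,0,0],"jaw": 0},{"translation": [0.4,0.95,0],"dr": [0,0,0],"jaw": 0},{"translation": [0.4,0.95,0],"dr": [0,0,0],"jaw": 0},{"translation": [0.4,0.95,0],"dr": [0,0,0],"jaw": 0},{"translation": [0.4,0.95,0],"dr": [0,0,0],"jaw": 0},{"translation": [0.4,0.95,0],"dr": [0,0,0],"jaw": 0},{"translation": [0.4,0.95,0],"dr": [0,0,0],"jaw": 0},{"translation": [0.4,0.8,0],"dr": [0,0,0],"jaw": 0},{"translation": [0,0,0],"dr": [0,0,0],"jaw": 0},{"translation": [0,0,0],"dr": [0,0,0],"jaw": 0}]}}

```text
time_s: 10.18
position: [0.4358, -0.161, 0.1953]
tcp_rot: [[0.998, -0.069, -0.0], [-0.069, -0.998, 0.001], [-0.0, -0.001, -1.0]]
force: [-0.9, -1.0, -0.3]
opening: 1.001
```

```bash
python3 -c "
from h import *
to([.4355,-.160,.026])
_,d=snap('scene','s3.png');blobs('scene',d)
"
```

```text
t 10.18 pos [ 0.4358 -0.161   0.1953] yaw_y -93.98 z [-0.     0.001 -1.   ] F [-0.9 -1.  -0.3] open 87.1mm q [-34.1  21.1 106.7   0.   52.3  59.9]
units [-0.01 -0.04  6.77]
scene px [398. 206.] n 2896 ztop 0.172 mean [ 0.8073 -0.1458] mid [ 0.808 -0.148] r 0.033
scene px [506. 244.] n 2272 ztop 0.081 mean [ 0.773  -0.4065] mid [ 0.7811 -0.401 ] r 0.087
scene px [328. 250.] n 62 ztop 0.083 mean [ 0.582  -0.0547] mid [ 0.5827 -0.055 ] r 0.004
scene px [285. 290.] n 1497 ztop 0.097 mean [ 0.4207 -0.0502] mid [ 0.4603 -0.0595] r 0.081
scene px [396. 275.] n 108 ztop 0.059 mean [ 0.6263 -0.2163] mid [ 0.6299 -0.2162] r 0.011
scene px [367. 292.] n 43 ztop 0.200 mean [ 0.4276 -0.211 ] mid [ 0.4305 -0.2094] r 0.005
scene px [391. 315.] n 351 ztop 0.051 mean [ 0.5157 -0.2403] mid [ 0.517 -0.24 ] r 0.019
scene px [338. 329.] n 364 ztop 0.051 mean [ 0.4357 -0.1606] mid [ 0.4365 -0.1603] r 0.019
scene px [531. 344.] n 327 ztop 0.016 mean [ 0.5912 -0.5087] mid [ 0.5936 -0.5115] r 0.057
scene px [468. 361.] n 779 ztop 0.063 mean [ 0.4773 -0.4049] mid [ 0.4784 -0.405 ] r 0.025
scene px [570. 349.] n 64 ztop 0.018 mean [ 0.6132 -0.5787] mid [ 0.611  -0.5781] r 0.013
```

{"api": "arm_command", "payload": {"commands": [{"translation": [0,0,0.9],"dr": [0,0,0],"jaw": 0},{"translation": [0,0,0.9],"dr": [0,0,0],"jaw": 0},{"translation": [0,0,0.9],"dr": [0,0,0],"jaw": 0},{"translation": [0,0,0.9],"dr": [0,0,0],"jaw": 0},{"translation": [0,0,0.9],"dr": [0,0,0],"jaw": 0},{"translation": [0,0,0.9],"dr": [0,0,0],"jaw": 0},{"translation": [0,0,0.9],"dr": [0,0,0],"jaw": 0},{"translation": [0,0,0.4],"dr": [0,0,0],"jaw": 0},{"translation": [0,0,0],"dr": [0,0,0],"jaw": 0},{"translation": [0,0,0],"dr": [0,0,0],"jaw": 0.5},{"translation": [0,0,0],"dr": [0,0,0],"jaw": 0.7},{"translation": [0,0,0],"dr": [0,0,0],"jaw": 1}]}}

```text
time_s: 11.23
position: [0.4364, -0.1606, 0.0292]
tcp_rot: [[0.998, -0.069, 0.002], [-0.069, -0.998, -0.001], [0.002, 0.001, -1.0]]
force: [0.0, -0.2, -0.8]
opening: 0.855
```

{"api": "arm_command", "payload": {"commands": [{"translation": [0,0,0],"dr": [0,0,0],"jaw": 1},{"translation": [0,0,0],"dr": [0,0,0],"jaw": 1},{"translation": [0,0,0],"dr": [0,0,0],"jaw": 1},{"translation": [0,0,0],"dr": [0,0,0],"jaw": 1}]}}

```text
time_s: 11.57
position: [0.4359, -0.1606, 0.0284]
tcp_rot: [[0.998, -0.069, 0.001], [-0.069, -0.998, -0.0], [0.001, 0.0, -1.0]]
force: [-0.9, -0.1, 0.7]
opening: 0.551
```

```bash
python3 -c "
from h import *
st()
"
```

```text
t 11.57 pos [ 0.4359 -0.1606  0.0284] yaw_y -93.97 z [ 0.001 -0.    -1.   ] F [-0.9 -0.1  0.7] open 47.9mm q [-34.   39.7 113.4  -0.   26.9  59.9]
```

{"api": "arm_command", "payload": {"commands": [{"translation": [0,0,0],"dr": [0,0,0],"jaw": 1},{"translation": [0,0,0],"dr": [0,0,0],"jaw": 1},{"translation": [0,0,0],"dr": [0,0,0],"jaw": 1},{"translation": [0,0,0],"dr": [0,0,0],"jaw": 1},{"translation": [0,0,-0.3],"dr": [0,0,0],"jaw": 1},{"translation": [0,0,-0.7],"dr": [0,0,0],"jaw": 1},{"translation": [0,0,-1],"dr": [0,0,0],"jaw": 1},{"translation": [0,0,-1],"dr": [0,0,0],"jaw": 1},{"translation": [0,0,-1],"dr": [0,0,0],"jaw": 1},{"translation": [0,0,-1],"dr": [0,0,0],"jaw": 1},{"translation": [0,0,0],"dr": [0,0,0],"jaw": 1}]}}

```text
time_s: 12.48
position: [0.438, -0.1617, 0.1573]
tcp_rot: [[0.998, -0.069, 0.007], [-0.069, -0.998, -0.005], [0.008, 0.004, -1.0]]
force: [1.5, -0.7, -0.7]
opening: 0.402
```

```bash
python3 -c "
from h import *
to([.491,.115,.15])
im,d=snap('scene','s4.png');blobs('scene',d)
t,d=snap('top','t4.png')
C=cloud(camera_model('scene'),np.load('pics/s4.png.npz')['d']);
m=(C[...,2]>.085)&(C[...,2]<.102)&(C[...,0]>.3)&(C[...,0]<.45)&(C[...,1]>-.08)&(C[...,1]<.19)
q=C[m];print(len(q),cv2.minAreaRect(q[:,:2].astype(np.float32)))
C=cloud(camera_model('top'),d);m=(C[...,2]>.085)&(C[...,2]<.102)&(C[...,0]>.3)&(C[...,0]<.45)&(C[...,1]>-.08)&(C[...,1]<.19)
q=C[m];print(len(q),cv2.minAreaRect(q[:,:2].astype(np.float32)))
cv2.imwrite('pics/z5.png',cv2.resize(im[150:400,150:500,::-1],None,fx=2.2,fy=2.2))
"
```

```text
t 12.48 pos [ 0.438  -0.1617  0.1573] yaw_y -93.96 z [ 0.007 -0.005 -1.   ] F [ 1.5 -0.7 -0.7] open 35.0mm q [-34.   24.8 108.9   0.   45.8  59.9]
units [  1.35 -11.19   0.25]
scene px [399. 209.] n 2636 ztop 0.155 mean [ 0.8188 -0.1553] mid [ 0.8196 -0.1536] r 0.025
scene px [317. 210.] n 103 ztop 0.112 mean [ 0.6536 -0.0063] mid [ 0.6571 -0.007 ] r 0.034
scene px [506. 244.] n 2287 ztop 0.082 mean [ 0.7719 -0.4073] mid [ 0.7809 -0.4008] r 0.087
scene px [306. 255.] n 56 ztop 0.108 mean [ 0.5317 -0.0414] mid [ 0.5315 -0.0417] r 0.008
scene px [280. 295.] n 1253 ztop 0.093 mean [ 0.3905 -0.0137] mid [ 0.3912 -0.0131] r 0.014
scene px [340. 291.] n 651 ztop 0.189 mean [ 0.4295 -0.1435] mid [ 0.4317 -0.1601] r 0.031
scene px [391. 315.] n 353 ztop 0.051 mean [ 0.5154 -0.2404] mid [ 0.5163 -0.2402] r 0.019
scene px [532. 343.] n 335 ztop 0.015 mean [ 0.5929 -0.5099] mid [ 0.5956 -0.5144] r 0.062
scene px [468. 361.] n 777 ztop 0.063 mean [ 0.4772 -0.405 ] mid [ 0.4777 -0.4049] r 0.025
scene px [572. 349.] n 41 ztop 0.017 mean [ 0.6144 -0.5817] mid [ 0.614  -0.5817] r 0.009
scene px [567. 404.] n 40 ztop 0.028 mean [ 0.4902 -0.5927] mid [ 0.4891 -0.5904] r 0.011
833 ((0.37517791986465454, 0.08138163387775421), (0.2116488814353943, 0.06107144430279732), 86.0843734741211)
489 ((0.37378641963005066, 0.08309443295001984), (0.21118497848510742, 0.06060558184981346), 86.19617462158203)
```

View pics/z5.png

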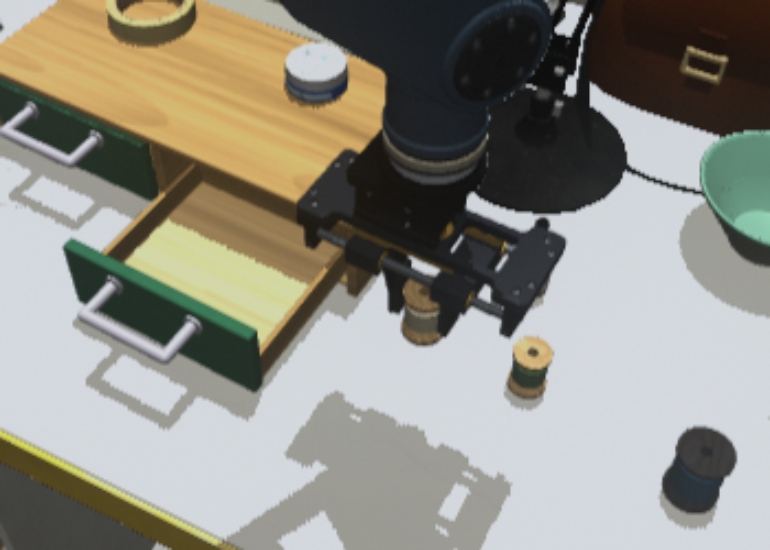

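{"api": "arm_command", "payload": {"commands": [{"translation": [0.1,-0.95,0],"dr": [0,0,0],"jaw": 1},{"translation": [0.1,-0.95,0],"dr": [0,0,0],"jaw": 1},{"translation": [0.1,-0.95,0],"dr": [0,0,0],"jaw": 1},{"translation": [0.1,-0.95,0],"dr": [0,0,0],"jaw": 1},{"translation": [0.1,-0.95,0],"dr": [0,0,0],"jaw": 1},{"translation": [0.1,-0.95,0],"dr": [0,0,0],"jaw": 1},{"translation": [0.1,-0.95,0],"dr": [0,0,0],"jaw": 1},{"translation": [0.1,-0.95,0],"dr": [0,0,0],"jaw": 1},{"translation": [0.15,-0.95,0],"dr": [0,0,0],"jaw": 1},{"translation": [0.15,-0.95,0],"dr": [0,0,0],"jaw": 1},{"translation": [0.15,-0.95,0],"dr": [0,0,0],"jaw": 1},{"translation": [0.1,-0.9,0],"dr": [0,0,0],"jaw": 1}]}}

```text
time_s: 13.58
position: [0.488, 0.1216, 0.1513]
tcp_rot: [[0.998, -0.069, -0.004], [-0.069, -0.998, -0.0], [-0.004, 0.0, -1.0]]
force: [0.7, 0.1, -1.6]
opening: 0.412
```

{"api": "arm_command", "payload": {"commands": [{"translation": [0,0,0],"dr": [0,0,0],"jaw": 1},{"translation": [0,0,0],"dr": [0,0,0],"jaw": 1}]}}

```text
time_s: 13.75
position: [0.4878, 0.1211, 0.1515]
tcp_rot: [[0.998, -0.067, -0.004], [-0.067, -0.998, -0.0], [-0.003, 0.001, -1.0]]
force: [-0.8, -0.1, -1.1]
opening: 0.408
```

```bash
python3 -c "
from h import *
to([.491,.119,.05])
"
```

```text
t 13.75 pos [0.4878 0.1211 0.1515] yaw_y -93.82 z [-0.004 -0.    -1.   ] F [-0.8 -0.1 -1.1] open 35.5mm q [  1.2  27.8 103.8  -0.   48.6  95. ]
units [0.15 0.07 4.06]
```

Close enough; lower it.

{"api": "arm_command", "payload": {"commands": [{"translation": [0.1,0,0.6],"dr": [0,0,0],"jaw": 1},{"translation": [0,0,0.6],"dr": [0,0,0],"jaw": 1},{"translation": [0,0,0.6],"dr": [0,0,0],"jaw": 1},{"translation": [0,0,0.6],"dr": [0,0,0],"jaw": 1},{"translation": [0,0,0.6],"dr": [0,0,0],"jaw": 1},{"translation": [0,0,0.5],"dr": [0,0,0],"jaw": 1},{"translation": [0,0,0.3],"dr": [0,0,0],"jaw": 1},{"translation": [0,0,0.2],"dr": [0,0,0],"jaw": 1},{"translation": [0,0,0],"dr": [0,0,0],"jaw": 1},{"translation": [0,0,0],"dr": [0,0,0],"jaw": 1}]}}

```text
time_s: 14.58
position: [0.4915, 0.1198, 0.053]
tcp_rot: [[0.998, -0.07, -0.0], [-0.07, -0.998, -0.0], [-0.0, 0.0, -1.0]]
force: [-0.6, 0.6, -0.1]
opening: 0.407
```

```bash
python3 -c "
from h import *
to([.491,.119,.049])
"
```

```text
t 14.58 pos [0.4915 0.1198 0.053 ] yaw_y -94.00 z [-0. -0. -1.] F [-0.6  0.6 -0.1] open 35.4mm q [  1.   38.1 107.   -0.   35.   95. ]
units [-0.02  0.03  0.16]
```

{"api": "arm_command", "payload": {"commands": [{"translation": [0,0,0.15],"dr": [0,0,0],"jaw": 1},{"translation": [0,0,0],"dr": [0,0,0],"jaw": 1},{"translation": [0,0,0],"dr": [0,0,0],"jaw": 0.55},{"translation": [0,0,0],"dr": [0,0,0],"jaw": 0.45},{"translation": [0,0,0],"dr": [0,0,0],"jaw": 0.4},{"translation": [0,0,0],"dr": [0,0,0],"jaw": 0.4},{"translation": [0,0,-0.3],"dr": [0,0,0],"jaw": 0.4},{"translation": [0,0,-0.7],"dr": [0,0,0],"jaw": 0.4},{"translation": [0,0,-1],"dr": [0,0,0],"jaw": 0.4},{"translation": [0,0,-1],"dr": [0,0,0],"jaw": 0.4},{"translation": [0,0,-1],"dr": [0,0,0],"jaw": 0.2},{"translation": [0,0,-0.5],"dr": [0,0,0],"jaw": 0}]}}

```text
time_s: 15.58
position: [0.4928, 0.1203, 0.1651]
tcp_rot: [[0.998, -0.069, 0.005], [-0.069, -0.998, 0.0], [0.005, -0.0, -1.0]]
force: [0.6, -0.8, -0.1]
opening: 0.677
```

```bash
python3 -c "
from h import *
to([.515,-.239,.16])
im,d=snap('scene','s5.png');blobs('scene',d);blobs('scene',d,zlo=.03,zhi=.085,roi=(.42,.54,-.02,.16))
cv2.imwrite('pics/z6.png',cv2.resize(im[150:400,150:500,::-1],None,fx=2.2,fy=2.2))
"
```

```text
t 15.58 pos [0.4928 0.1203 0.1651] yaw_y -93.96 z [ 0.005  0.    -1.   ] F [ 0.6 -0.8 -0.1] open 58.9mm q [  1.1  26.7 102.8   0.   50.2  95. ]
units [ 1.88 14.28  0.21]
scene px [348. 230.] n 7803 ztop 0.146 mean [ 0.8098 -0.1417] mid [ 0.8136 -0.1405] r 0.038
scene px [506. 244.] n 2281 ztop 0.082 mean [ 0.7713 -0.4073] mid [ 0.7814 -0.4011] r 0.087
scene px [393. 267.] n 419 ztop 0.094 mean [ 0.6268 -0.2031] mid [ 0.6278 -0.2028] r 0.004
scene px [391. 315.] n 353 ztop 0.051 mean [ 0.5155 -0.2401] mid [ 0.5171 -0.2403] r 0.020
scene px [534. 344.] n 340 ztop 0.016 mean [ 0.5936 -0.5128] mid [ 0.5945 -0.5172] r 0.064
scene px [468. 361.] n 777 ztop 0.063 mean [ 0.4771 -0.4051] mid [ 0.4787 -0.4049] r 0.025
scene px [568. 404.] n 40 ztop 0.030 mean [ 0.4897 -0.593 ] mid [ 0.4892 -0.5923] r 0.009
scene px [233. 256.] n 313 ztop 0.071 mean [0.4916 0.1187] mid [0.4932 0.1198] r 0.019
```

View pics/z6.png

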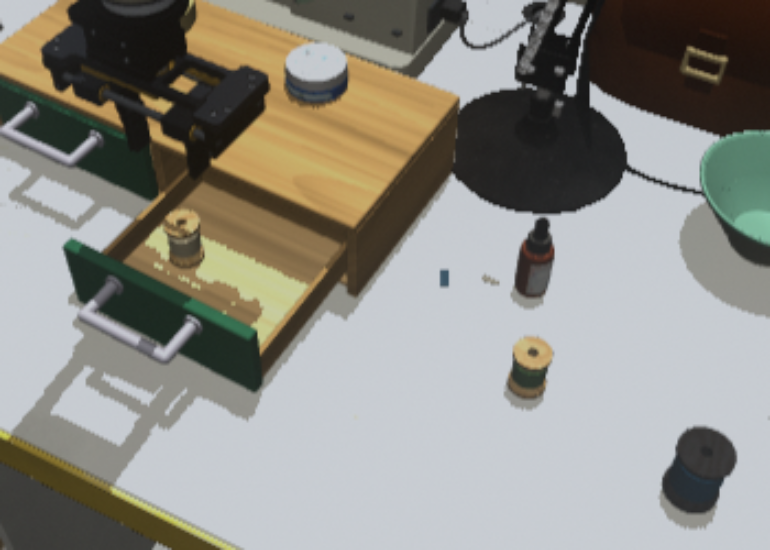

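Cream is standing in the drawer at (185,240). Next is green.

{"api": "arm_command", "payload": {"commands": [{"translation": [0.1,0.95,0],"dr": [0,0,0],"jaw": 0},{"translation": [0.1,0.95,0],"dr": [0,0,0],"jaw": 0},{"translation": [0.1,0.95,0],"dr": [0,0,0],"jaw": 0},{"translation": [0.1,0.95,0],"dr": [0,0,0],"jaw": 0},{"translation": [0.1,0.95,0],"dr": [0,0,0],"jaw": 0},{"translation": [0.1,0.95,0],"dr": [0,0,0],"jaw": 0},{"translation": [0.1,0.95,0],"dr": [0,0,0],"jaw": 0},{"translation": [0.1,0.95,0],"dr": [0,0,0],"jaw": 0},{"translation": [0.15,0.95,0],"dr": [0,0,0],"jaw": 0},{"translation": [0.15,0.95,0],"dr": [0,0,0],"jaw": 0},{"translation": [0.15,0.95,0],"dr": [0,0,0],"jaw": 0},{"translation": [0.15,0.95,0],"dr": [0,0,0],"jaw": 0}]}}

```text
time_s: 16.63
position: [0.5063, -0.1676, 0.1615]
tcp_rot: [[0.998, -0.069, -0.001], [-0.069, -0.998, 0.0], [-0.001, -0.0, -1.0]]
force: [1.0, 0.4, 0.3]
opening: 1.002
```

{"api": "arm_command", "payload": {"commands": [{"translation": [0.15,0.95,0],"dr": [0,0,0],"jaw": 0},{"translation": [0.15,0.95,0],"dr": [0,0,0],"jaw": 0},{"translation": [0.2,0.95,0],"dr": [0,0,0],"jaw": 0},{"translation": [0,0,0],"dr": [0,0,0],"jaw": 0},{"translation": [0,0,0],"dr": [0,0,0],"jaw": 0},{"translation": [0,0,0],"dr": [0,0,0],"jaw": 0}]}}

```text
time_s: 17.13
position: [0.5134, -0.2376, 0.1613]
tcp_rot: [[0.998, -0.07, -0.002], [-0.07, -0.998, 0.002], [-0.002, -0.002, -1.0]]
force: [-0.2, 0.3, 0.3]
opening: 0.997
```

```bash
python3 -c "
from h import *
to([.5148,-.2385,.028])
im,d=snap('scene','s6.png');blobs('scene',d,roi=(.4,.6,-.5,-.1))
"
```

```text
t 17.13 pos [ 0.5134 -0.2376  0.1613] yaw_y -93.99 z [-0.002  0.002 -1.   ] F [-0.2  0.3  0.3] open 86.7mm q [-36.2  30.9  94.5   0.   54.7  57.8]
units [0.07 0.04 5.33]
scene px [373. 261.] n 152 ztop 0.198 mean [ 0.5083 -0.189 ] mid [ 0.5115 -0.1881] r 0.009
scene px [422. 284.] n 108 ztop 0.195 mean [ 0.4994 -0.2872] mid [ 0.4996 -0.2873] r 0.007
scene px [391. 314.] n 352 ztop 0.051 mean [ 0.5152 -0.2404] mid [ 0.5165 -0.2401] r 0.020
scene px [516. 342.] n 138 ztop 0.015 mean [ 0.5826 -0.4799] mid [ 0.5825 -0.4776] r 0.025
scene px [468. 361.] n 778 ztop 0.063 mean [ 0.4771 -0.4051] mid [ 0.4779 -0.4049] r 0.025
```

{"api": "arm_command", "payload": {"commands": [{"translation": [0.1,0,0.9],"dr": [0,0,0],"jaw": 0},{"translation": [0,0,0.9],"dr": [0,0,0],"jaw": 0},{"translation": [0,0,0.9],"dr": [0,0,0],"jaw": 0},{"translation": [0,0,0.9],"dr": [0,0,0],"jaw": 0},{"translation": [0,0,0.9],"dr": [0,0,0],"jaw": 0},{"translation": [0,0,0.7],"dr": [0,0,0],"jaw": 0},{"translation": [0,0,0.1],"dr": [0,0,0],"jaw": 0},{"translation": [0,0,0],"dr": [0,0,0],"jaw": 0},{"translation": [0,0,0],"dr": [0,0,0],"jaw": 0.5},{"translation": [0,0,0],"dr": [0,0,0],"jaw": 0.7},{"translation": [0,0,0],"dr": [0,0,0],"jaw": 1},{"translation": [0,0,0],"dr": [0,0,0],"jaw": 1}]}}

```text
time_s: 18.18
position: [0.5174, -0.239, 0.0305]
tcp_rot: [[0.998, -0.069, 0.002], [-0.069, -0.998, -0.001], [0.002, 0.001, -1.0]]
force: [0.0, 0.1, -0.0]
opening: 0.783
```

{"api": "arm_command", "payload": {"commands": [{"translation": [0,0,0],"dr": [0,0,0],"jaw": 1},{"translation": [0,0,0],"dr": [0,0,0],"jaw": 1},{"translation": [0,0,0],"dr": [0,0,0],"jaw": 1},{"translation": [0,0,0],"dr": [0,0,0],"jaw": 1},{"translation": [0,0,0],"dr": [0,0,0],"jaw": 1},{"translation": [0,0,0],"dr": [0,0,0],"jaw": 1},{"translation": [0,0,0],"dr": [0,0,0],"jaw": 1}]}}

```text
time_s: 18.77
position: [0.5168, -0.2388, 0.0293]
tcp_rot: [[0.998, -0.069, 0.0], [-0.069, -0.998, -0.0], [0.0, 0.0, -1.0]]
force: [0.8, -0.6, 1.0]
opening: 0.411
```

```bash
python3 -c "
from h import *
st()
"
```

```text
t 18.77 pos [ 0.5168 -0.2388  0.0293] yaw_y -93.97 z [ 0. -0. -1.] F [ 0.8 -0.6  1. ] open 35.8mm q [-36.   43.1  98.1  -0.   38.8  57.9]
```

{"api": "arm_command", "payload": {"commands": [{"translation": [0,0,0],"dr": [0,0,0],"jaw": 1},{"translation": [0,0,-0.3],"dr": [0,0,0],"jaw": 1},{"translation": [0,0,-0.7],"dr": [0,0,0],"jaw": 1},{"translation": [0,0,-1],"dr": [0,0,0],"jaw": 1},{"translation": [0,0,-1],"dr": [0,0,0],"jaw": 1},{"translation": [0,0,-1],"dr": [0,0,0],"jaw": 1},{"translation": [0,0,-0.8],"dr": [0,0,0],"jaw": 1},{"translation": [0,0,0],"dr": [0,0,0],"jaw": 1},{"translation": [0,0,0],"dr": [0,0,0],"jaw": 1}]}}

```text
time_s: 19.52
position: [0.5173, -0.2389, 0.1506]
tcp_rot: [[0.998, -0.069, 0.002], [-0.069, -0.998, -0.002], [0.003, 0.001, -1.0]]
force: [-0.0, 0.1, -1.8]
opening: 0.409
```

```bash
python3 -c "
from h import *
to([.485,.029,.15])
"
```

```text
t 19.52 pos [ 0.5173 -0.2389  0.1506] yaw_y -93.97 z [ 0.002 -0.002 -1.   ] F [-0.   0.1 -1.8] open 35.6mm q [-36.   32.   94.6   0.   53.3  57.9]
units [ -2.03 -10.6    0.  ]
```

{"api": "arm_command", "payload": {"commands": [{"translation": [-0.2,-0.95,0],"dr": [0,0,0],"jaw": 1},{"translation": [-0.2,-0.95,0],"dr": [0,0,0],"jaw": 1},{"translation": [-0.2,-0.95,0],"dr": [0,0,0],"jaw": 1},{"translation": [-0.2,-0.95,0],"dr": [0,0,0],"jaw": 1},{"translation": [-0.2,-0.95,0],"dr": [0,0,0],"jaw": 1},{"translation": [-0.2,-0.95,0],"dr": [0,0,0],"jaw": 1},{"translation": [-0.2,-0.95,0],"dr": [0,0,0],"jaw": 1},{"translation": [-0.2,-0.95,0],"dr": [0,0,0],"jaw": 1},{"translation": [-0.2,-0.95,0],"dr": [0,0,0],"jaw": 1},{"translation": [-0.2,-0.95,0],"dr": [0,0,0],"jaw": 1},{"translation": [0,-0.8,0],"dr": [0,0,0],"jaw": 1},{"translation": [0,0,0],"dr": [0,0,0],"jaw": 1}]}}

```text
time_s: 20.52
position: [0.4825, 0.0249, 0.1478]
tcp_rot: [[0.998, -0.066, -0.005], [-0.066, -0.998, 0.002], [-0.005, -0.002, -1.0]]
force: [0.3, 0.8, -0.9]
opening: 0.407
```

{"api": "arm_command", "payload": {"commands": [{"translation": [0,0,0],"dr": [0,0,0],"jaw": 1},{"translation": [0,0,0],"dr": [0,0,0],"jaw": 1}]}}

```text
time_s: 20.68
position: [0.4843, 0.0213, 0.1485]
tcp_rot: [[0.998, -0.069, -0.002], [-0.069, -0.998, -0.0], [-0.002, 0.0, -1.0]]
force: [0.5, -0.5, -0.8]
opening: 0.402
```

```bash
python3 -c "
from h import *
to([.485,.029,.05])
"
```

```text
t 20.68 pos [0.4843 0.0213 0.1485] yaw_y -93.95 z [-0.002 -0.    -1.   ] F [ 0.5 -0.5 -0.8] open 35.0mm q [-10.7  27.  106.5  -0.   46.6  83.3]
units [ 0.01 -0.31  3.94]
```

{"api": "arm_command", "payload": {"commands": [{"translation": [0,-0.3,0.3],"dr": [0,0,0],"jaw": 1},{"translation": [0,0,0.6],"dr": [0,0,0],"jaw": 1},{"translation": [0,0,0.6],"dr": [0,0,0],"jaw": 1},{"translation": [0,0,0.6],"dr": [0,0,0],"jaw": 1},{"translation": [0,0,0.6],"dr": [0,0,0],"jaw": 1},{"translation": [0,0,0.6],"dr": [0,0,0],"jaw": 1},{"translation": [0,0,0.4],"dr": [0,0,0],"jaw": 1},{"translation": [0,0,0.2],"dr": [0,0,0],"jaw": 1},{"translation": [0,0,0],"dr": [0,0,0],"jaw": 1},{"translation": [0,0,0],"dr": [0,0,0],"jaw": 1}]}}

```text
time_s: 21.52
position: [0.4854, 0.0289, 0.0517]
tcp_rot: [[0.998, -0.07, -0.0], [-0.07, -0.998, 0.0], [-0.0, -0.0, -1.0]]
force: [0.2, -0.6, -1.0]
opening: 0.405
```

```bash
python3 -c "
from h import *
to([.485,.029,.05])
"
```

```text
t 21.52 pos [0.4854 0.0289 0.0517] yaw_y -94.00 z [-0.  0. -1.] F [ 0.2 -0.6 -1. ] open 35.3mm q [ -9.8  37.5 109.8   0.   32.7  84.2]
units [-0.02 -0.    0.07]
```

{"api": "arm_command", "payload": {"commands": [{"translation": [0,0,0.05],"dr": [0,0,0],"jaw": 1},{"translation": [0,0,0],"dr": [0,0,0],"jaw": 1},{"translation": [0,0,0],"dr": [0,0,0],"jaw": 0.55},{"translation": [0,0,0],"dr": [0,0,0],"jaw": 0.45},{"translation": [0,0,0],"dr": [0,0,0],"jaw": 0.4},{"translation": [0,0,0],"dr": [0,0,0],"jaw": 0.4},{"translation": [0,0,-0.3],"dr": [0,0,0],"jaw": 0.4},{"translation": [0,0,-0.7],"dr": [0,0,0],"jaw": 0.4},{"translation": [0,0,-1],"dr": [0,0,0],"jaw": 0.4},{"translation": [0,0,-1],"dr": [0,0,0],"jaw": 0.4},{"translation": [0,0,-1],"dr": [0,0,0],"jaw": 0.2},{"translation": [0,0,-0.5],"dr": [0,0,0],"jaw": 0}]}}

```text
time_s: 22.52
position: [0.4864, 0.029, 0.1662]
tcp_rot: [[0.998, -0.069, 0.005], [-0.069, -0.998, -0.001], [0.005, 0.0, -1.0]]
force: [-0.4, 0.2, -0.3]
opening: 0.682
```

```bash
python3 -c "
from h import *
to([.477,-.404,.16])
im,d=snap('scene','s7.png');blobs('scene',d);blobs('scene',d,zlo=.03,zhi=.085,roi=(.42,.54,-.02,.16))
cv2.imwrite('pics/z7.png',cv2.resize(im[150:400,150:500,::-1],None,fx=2.2,fy=2.2))
"
```

```text
t 22.52 pos [0.4864 0.029  0.1662] yaw_y -93.96 z [ 0.005 -0.001 -1.   ] F [-0.4  0.2 -0.3] open 59.3mm q [ -9.8  25.3 105.5   0.   49.   84.2]
units [ 0.82 17.31  0.26]
scene px [348. 230.] n 7822 ztop 0.146 mean [ 0.8097 -0.1422] mid [ 0.8123 -0.1406] r 0.039
scene px [505. 244.] n 2288 ztop 0.081 mean [ 0.7726 -0.4065] mid [ 0.7807 -0.401 ] r 0.087
scene px [278. 239.] n 131 ztop 0.196 mean [ 0.4765 -0.0093] mid [ 0.4807 -0.008 ] r 0.009
scene px [393. 267.] n 419 ztop 0.095 mean [ 0.6273 -0.2028] mid [ 0.6286 -0.2022] r 0.007
scene px [531. 344.] n 344 ztop 0.016 mean [ 0.5909 -0.5071] mid [ 0.593  -0.5102] r 0.058
scene px [468. 361.] n 778 ztop 0.063 mean [ 0.4772 -0.405 ] mid [ 0.4776 -0.4048] r 0.025
scene px [571. 349.] n 58 ztop 0.017 mean [ 0.6134 -0.5789] mid [ 0.6126 -0.579 ] r 0.012
scene px [568. 404.] n 40 ztop 0.030 mean [ 0.4911 -0.5949] mid [ 0.491  -0.5937] r 0.007
scene px [233. 256.] n 311 ztop 0.071 mean [0.4916 0.1185] mid [0.4918 0.1193] r 0.019
scene px [267. 273.] n 323 ztop 0.071 mean [0.4849 0.0274] mid [0.4856 0.0288] r 0.020
```

View pics/z7.png

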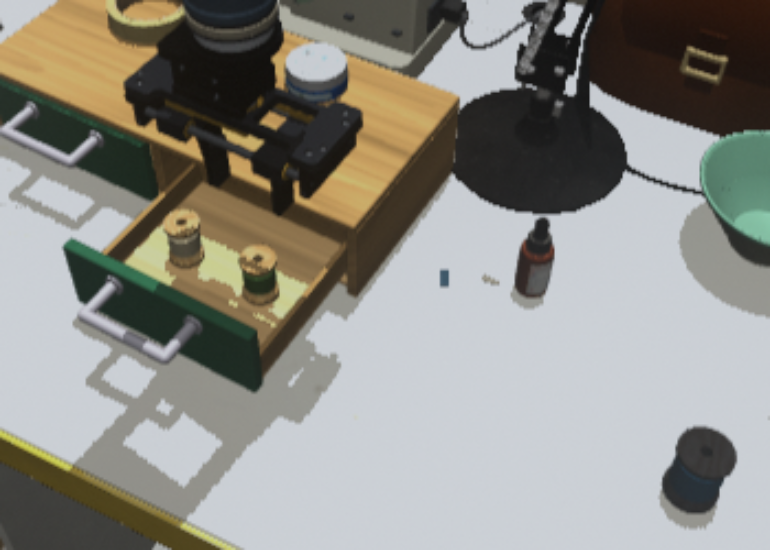

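Both small reels stand in the drawer, at (185,240) and (260,275). Next is the blue/teal reel.

{"api": "arm_command", "payload": {"commands": [{"translation": [0.05,1,0],"dr": [0,0,0],"jaw": 0},{"translation": [0.05,1,0],"dr": [0,0,0],"jaw": 0},{"translation": [0.05,1,0],"dr": [0,0,0],"jaw": 0},{"translation": [0.05,1,0],"dr": [0,0,0],"jaw": 0},{"translation": [0.05,1,0],"dr": [0,0,0],"jaw": 0},{"translation": [0.05,1,0],"dr": [0,0,0],"jaw": 0},{"translation": [0.05,1,0],"dr": [0,0,0],"jaw": 0},{"translation": [0.05,1,0],"dr": [0,0,0],"jaw": 0},{"translation": [0.05,1,0],"dr": [0,0,0],"jaw": 0},{"translation": [0.05,1,0],"dr": [0,0,0],"jaw": 0},{"translation": [0.05,1,0],"dr": [0,0,0],"jaw": 0},{"translation": [0.05,1,0],"dr": [0,0,0],"jaw": 0}]}}

```text
time_s: 23.57
position: [0.4788, -0.2721, 0.1626]
tcp_rot: [[0.998, -0.069, -0.001], [-0.069, -0.998, 0.001], [-0.001, -0.001, -1.0]]
force: [0.6, -0.4, -0.2]
opening: 1.0
```

{"api": "arm_command", "payload": {"commands": [{"translation": [0.05,1,0],"dr": [0,0,0],"jaw": 0},{"translation": [0.05,1,0],"dr": [0,0,0],"jaw": 0},{"translation": [0.05,1,0],"dr": [0,0,0],"jaw": 0},{"translation": [0.05,1,0],"dr": [0,0,0],"jaw": 0},{"translation": [0,1,0],"dr": [0,0,0],"jaw": 0},{"translation": [0,0.3,0],"dr": [0,0,0],"jaw": 0},{"translation": [0,0,0],"dr": [0,0,0],"jaw": 0},{"translation": [0,0,0],"dr": [0,0,0],"jaw": 0},{"translation": [0,0,0],"dr": [0,0,0],"jaw": 0}]}}

```text
time_s: 24.32
position: [0.4749, -0.4017, 0.1626]
tcp_rot: [[0.998, -0.069, -0.001], [-0.068, -0.998, 0.002], [-0.001, -0.002, -1.0]]
force: [0.1, 0.4, 0.4]
opening: 0.999
```

```bash
python3 -c "
from h import *
to([.477,-.404,.038])
im,d=snap('scene','s8.png');blobs('scene',d,roi=(.4,.6,-.5,-.1))
"
```

```text
t 24.32 pos [ 0.4749 -0.4017  0.1626] yaw_y -93.93 z [-0.001  0.002 -1.   ] F [0.1 0.4 0.4] open 87.0mm q [-50.5  34.6  86.1   0.   59.5  43.4]
units [0.1  0.1  4.98]
scene px [455. 311.] n 119 ztop 0.197 mean [ 0.4682 -0.3525] mid [ 0.4684 -0.3518] r 0.006
scene px [515. 339.] n 260 ztop 0.195 mean [ 0.4619 -0.4497] mid [ 0.4662 -0.451 ] r 0.009
scene px [468. 361.] n 778 ztop 0.063 mean [ 0.4771 -0.4049] mid [ 0.4776 -0.405 ] r 0.026
```

{"api": "arm_command", "payload": {"commands": [{"translation": [0.1,0.1,0.8],"dr": [0,0,0],"jaw": 0},{"translation": [0,0,0.8],"dr": [0,0,0],"jaw": 0},{"translation": [0,0,0.8],"dr": [0,0,0],"jaw": 0},{"translation": [0,0,0.8],"dr": [0,0,0],"jaw": 0},{"translation": [0,0,0.8],"dr": [0,0,0],"jaw": 0},{"translation": [0,0,0.8],"dr": [0,0,0],"jaw": 0},{"translation": [0,0,0.2],"dr": [0,0,0],"jaw": 0},{"translation": [0,0,0],"dr": [0,0,0],"jaw": 0},{"translation": [0,0,0],"dr": [0,0,0],"jaw": 0.4},{"translation": [0,0,0],"dr": [0,0,0],"jaw": 0.7},{"translation": [0,0,0],"dr": [0,0,0],"jaw": 1},{"translation": [0,0,0],"dr": [0,0,0],"jaw": 1}]}}

```text
time_s: 25.37
position: [0.4782, -0.4069, 0.0394]
tcp_rot: [[0.998, -0.069, 0.002], [-0.069, -0.998, -0.002], [0.002, 0.002, -1.0]]
force: [0.2, -0.4, 0.3]
opening: 0.784
```

{"api": "arm_command", "payload": {"commands": [{"translation": [0,0,0],"dr": [0,0,0],"jaw": 1},{"translation": [0,0,0],"dr": [0,0,0],"jaw": 1},{"translation": [0,0,0],"dr": [0,0,0],"jaw": 1},{"translation": [0,0,0],"dr": [0,0,0],"jaw": 1},{"translation": [0,0,0],"dr": [0,0,0],"jaw": 1},{"translation": [0,0,0],"dr": [0,0,0],"jaw": 1}]}}

```text
time_s: 25.87
position: [0.4776, -0.4064, 0.0384]
tcp_rot: [[0.998, -0.069, 0.0], [-0.069, -0.998, -0.0], [0.0, 0.0, -1.0]]
force: [-0.2, 0.5, 3.3]
opening: 0.543
```

```bash
python3 -c "
from h import *
st()
"
```

```text
t 25.87 pos [ 0.4776 -0.4064  0.0384] yaw_y -93.98 z [ 0. -0. -1.] F [-0.2  0.5  3.3] open 47.3mm q [-50.6  44.9  89.2   0.   45.9  43.4]
```

{"api": "arm_command", "payload": {"commands": [{"translation": [0,0,0],"dr": [0,0,0],"jaw": 1},{"translation": [0,0,-0.3],"dr": [0,0,0],"jaw": 1},{"translation": [0,0,-0.7],"dr": [0,0,0],"jaw": 1},{"translation": [0,0,-1],"dr": [0,0,0],"jaw": 1},{"translation": [0,0,-1],"dr": [0,0,0],"jaw": 1},{"translation": [0,0,-1],"dr": [0,0,0],"jaw": 1},{"translation": [0,0,-0.8],"dr": [0,0,0],"jaw": 1},{"translation": [0,0,0],"dr": [0,0,0],"jaw": 1},{"translation": [0,0,0],"dr": [0,0,0],"jaw": 1}]}}

```text
time_s: 26.62
position: [0.478, -0.407, 0.1592]
tcp_rot: [[0.998, -0.069, 0.002], [-0.069, -0.998, -0.002], [0.002, 0.002, -1.0]]
force: [-0.4, -0.3, -1.0]
opening: 0.547
```

```bash
python3 -c "
from h import *
to([.438,.078,.155])
"
```

```text
t 26.62 pos [ 0.478  -0.407   0.1592] yaw_y -93.97 z [ 0.002 -0.002 -1.   ] F [-0.4 -0.3 -1. ] open 47.6mm q [-50.6  35.2  85.6  -0.   59.1  43.4]
units [ -2.94 -19.24   0.12]
```

{"api": "arm_command", "payload": {"commands": [{"translation": [-0.15,-1,0],"dr": [0,0,0],"jaw": 1},{"translation": [-0.15,-1,0],"dr": [0,0,0],"jaw": 1},{"translation": [-0.15,-1,0],"dr": [0,0,0],"jaw": 1},{"translation": [-0.15,-1,0],"dr": [0,0,0],"jaw": 1},{"translation": [-0.15,-1,0],"dr": [0,0,0],"jaw": 1},{"translation": [-0.15,-1,0],"dr": [0,0,0],"jaw": 1},{"translation": [-0.15,-1,0],"dr": [0,0,0],"jaw": 1},{"translation": [-0.15,-1,0],"dr": [0,0,0],"jaw": 1},{"translation": [-0.15,-1,0],"dr": [0,0,0],"jaw": 1},{"translation": [-0.15,-1,0],"dr": [0,0,0],"jaw": 1},{"translation": [-0.15,-1,0],"dr": [0,0,0],"jaw": 1},{"translation": [-0.15,-1,0],"dr": [0,0,0],"jaw": 1}]}}

```text
time_s: 27.62
position: [0.452, -0.1023, 0.1566]
tcp_rot: [[0.998, -0.07, -0.003], [-0.07, -0.998, 0.002], [-0.003, -0.001, -1.0]]
force: [0.1, -0.0, -1.3]
opening: 0.544
```

{"api": "arm_command", "payload": {"commands": [{"translation": [-0.15,-1,0],"dr": [0,0,0],"jaw": 1},{"translation": [-0.15,-1,0],"dr": [0,0,0],"jaw": 1},{"translation": [-0.15,-1,0],"dr": [0,0,0],"jaw": 1},{"translation": [-0.15,-1,0],"dr": [0,0,0],"jaw": 1},{"translation": [-0.15,-1,0],"dr": [0,0,0],"jaw": 1},{"translation": [-0.15,-1,0],"dr": [0,0,0],"jaw": 1},{"translation": [-0.15,-1,0],"dr": [0,0,0],"jaw": 1},{"translation": [0,-0.2,0],"dr": [0,0,0],"jaw": 1},{"translation": [0,0,0],"dr": [0,0,0],"jaw": 1},{"translation": [0,0,0],"dr": [0,0,0],"jaw": 1},{"translation": [0,0,0],"dr": [0,0,0],"jaw": 1}]}}

```text
time_s: 28.53
position: [0.4398, 0.0765, 0.1576]
tcp_rot: [[0.998, -0.07, -0.001], [-0.07, -0.998, -0.0], [-0.001, 0.0, -1.0]]
force: [0.4, 0.1, -0.3]
opening: 0.543
```

```bash
python3 -c "
from h import *
to([.438,.078,.06])
"
```

```text
t 28.53 pos [0.4398 0.0765 0.1576] yaw_y -94.01 z [-0.001 -0.    -1.   ] F [ 0.4  0.1 -0.3] open 47.2mm q [ -4.5  23.7 111.3  -0.   45.1  89.5]
units [-0.07 -0.05  3.9 ]
```

{"api": "arm_command", "payload": {"commands": [{"translation": [-0.05,0,0.6],"dr": [0,0,0],"jaw": 1},{"translation": [0,0,0.6],"dr": [0,0,0],"jaw": 1},{"translation": [0,0,0.6],"dr": [0,0,0],"jaw": 1},{"translation": [0,0,0.6],"dr": [0,0,0],"jaw": 1},{"translation": [0,0,0.6],"dr": [0,0,0],"jaw": 1},{"translation": [0,0,0.5],"dr": [0,0,0],"jaw": 1},{"translation": [0,0,0.3],"dr": [0,0,0],"jaw": 1},{"translation": [0,0,0.05],"dr": [0,0,0],"jaw": 1},{"translation": [0,0,0],"dr": [0,0,0],"jaw": 1},{"translation": [0,0,0],"dr": [0,0,0],"jaw": 1}]}}

```text
time_s: 29.37
position: [0.439, 0.0771, 0.0621]
tcp_rot: [[0.998, -0.07, 0.001], [-0.07, -0.998, -0.0], [0.001, 0.0, -1.0]]
force: [0.2, 0.1, -0.9]
opening: 0.543
```

```bash
python3 -c "
from h import *
to([.438,.078,.059])
"
```

```text
t 29.37 pos [0.439  0.0771 0.0621] yaw_y -94.01 z [ 0.001 -0.    -1.   ] F [ 0.2  0.1 -0.9] open 47.3mm q [ -4.5  34.9 115.4  -0.   29.6  89.6]
units [-0.04 -0.04  0.13]
```

{"api": "arm_command", "payload": {"commands": [{"translation": [0,0,0.12],"dr": [0,0,0],"jaw": 1},{"translation": [0,0,0],"dr": [0,0,0],"jaw": 1},{"translation": [0,0,0],"dr": [0,0,0],"jaw": 0.4},{"translation": [0,0,0],"dr": [0,0,0],"jaw": 0.3},{"translation": [0,0,0],"dr": [0,0,0],"jaw": 0.28},{"translation": [0,0,0],"dr": [0,0,0],"jaw": 0.28},{"translation": [0,0,-0.3],"dr": [0,0,0],"jaw": 0.28},{"translation": [0,0,-0.7],"dr": [0,0,0],"jaw": 0.28},{"translation": [0,0,-1],"dr": [0,0,0],"jaw": 0.28},{"translation": [0,0,-1],"dr": [0,0,0],"jaw": 0.28},{"translation": [0,0,-1],"dr": [0,0,0],"jaw": 0.4},{"translation": [0,0,-0.8],"dr": [0,0,0],"jaw": 0.54}]}}

```text
time_s: 30.37
position: [0.4386, 0.0775, 0.181]
tcp_rot: [[0.998, -0.069, 0.002], [-0.069, -0.998, -0.0], [0.002, 0.0, -1.0]]
force: [0.6, -0.3, -0.2]
opening: 0.636
```

{"api": "arm_command", "payload": {"commands": [{"translation": [0,0,0],"dr": [0,0,-1],"jaw": 0.54},{"translation": [0,0,0],"dr": [0,0,-1],"jaw": 0.54},{"translation": [0,0,0],"dr": [0,0,-1],"jaw": 0.54},{"translation": [0,0,0],"dr": [0,0,-1],"jaw": 0.54},{"translation": [0,0,0],"dr": [0,0,-1],"jaw": 0.54},{"translation": [0,0,0],"dr": [0,0,-1],"jaw": 0.54},{"translation": [0,0,0],"dr": [0,0,-1],"jaw": 0.54},{"translation": [0,0,0],"dr": [0,0,-1],"jaw": 0.54},{"translation": [0,0,0],"dr": [0,0,-1],"jaw": 0.54},{"translation": [0,0,0],"dr": [0,0,-1],"jaw": 0.54},{"translation": [0,0,0],"dr": [0,0,-1],"jaw": 0.54},{"translation": [0,0,0],"dr": [0,0,-1],"jaw": 0.54}]}}

```text
time_s: 31.37
position: [0.4382, 0.0776, 0.1793]
tcp_rot: [[0.369, 0.929, 0.0], [0.929, -0.369, -0.0], [0.0, 0.0, -1.0]]
force: [0.2, -0.1, -0.9]
opening: 0.462
```

{"api": "arm_command", "payload": {"commands": [{"translation": [0,0,0],"dr": [0,0,-1],"jaw": 0.54},{"translation": [0,0,0],"dr": [0,0,-1],"jaw": 0.54},{"translation": [0,0,0],"dr": [0,0,-1],"jaw": 0.54},{"translation": [0,0,0],"dr": [0,0,0],"jaw": 0.54},{"translation": [0,0,0],"dr": [0,0,0],"jaw": 0.54}]}}

```text
time_s: 31.78
position: [0.4383, 0.0775, 0.1792]
tcp_rot: [[0.072, 0.997, 0.0], [0.997, -0.072, -0.0], [0.0, 0.0, -1.0]]
force: [-0.0, 0.0, 0.7]
opening: 0.457
```

```bash
python3 -c "
from h import *
to([.350,.0837,.17])
im,d=snap('scene','s9.png');blobs('scene',d,roi=(.4,.7,-.5,-.1));blobs('scene',d,zlo=.035,zhi=.09,roi=(.415,.52,-.02,.16))
t,d=snap('top','t9.png');blobs('top',d,zlo=.035,zhi=.09,roi=(.415,.52,-.02,.16))
cv2.imwrite('pics/z9.png',cv2.resize(im[150:400,150:500,::-1],None,fx=2.2,fy=2.2))
C=cloud(camera_model('scene'),np.load('pics/s9.png.npz')['d']);
m=(C[...,2]>.085)&(C[...,2]<.102)&(C[...,0]>.3)&(C[...,0]<.45)&(C[...,1]>-.08)&(C[...,1]<.19)
q=C[m];print(len(q),cv2.minAreaRect(q[:,:2].astype(np.float32)))
"
```

```text
t 31.78 pos [0.4383 0.0775 0.1792] yaw_y -4.12 z [ 0. -0. -1.] F [-0.   0.   0.7] open 39.8mm q [ -4.4  21.3 110.3   0.   48.4  -0.3]
units [-0.01 -3.54  0.37]
scene px [393. 267.] n 421 ztop 0.095 mean [ 0.6268 -0.2031] mid [ 0.6274 -0.2027] r 0.007
scene px [516. 341.] n 144 ztop 0.016 mean [ 0.5827 -0.4801] mid [ 0.5831 -0.4775] r 0.025
scene px [235. 267.] n 715 ztop 0.083 mean [0.4388 0.076 ] mid [0.4396 0.0766] r 0.025
scene px [267. 272.] n 312 ztop 0.071 mean [0.4849 0.0277] mid [0.4858 0.0286] r 0.019
top px [296. 261.] n 127 ztop 0.074 mean [0.4852 0.0284] mid [0.4841 0.028 ] r 0.018
829 ((0.37597864866256714, 0.08148444443941116), (0.2126469761133194, 0.05977948382496834), 85.98065185546875)
```

View pics/z9.png

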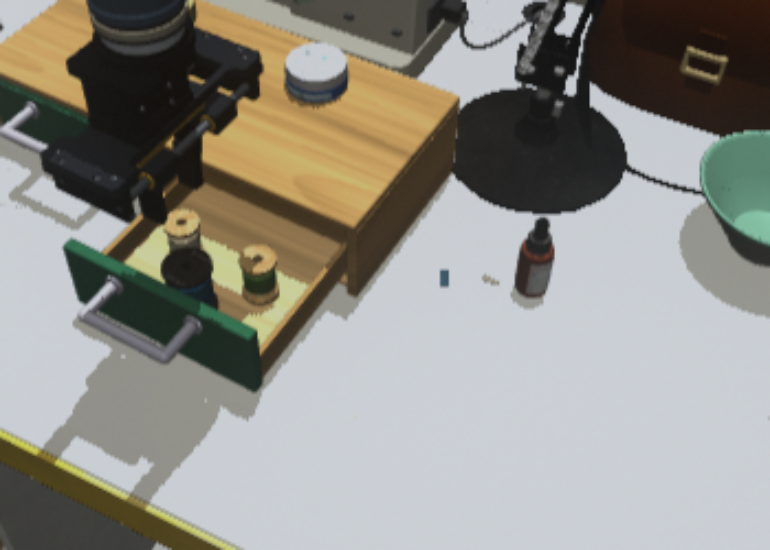

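View pics/t9.png

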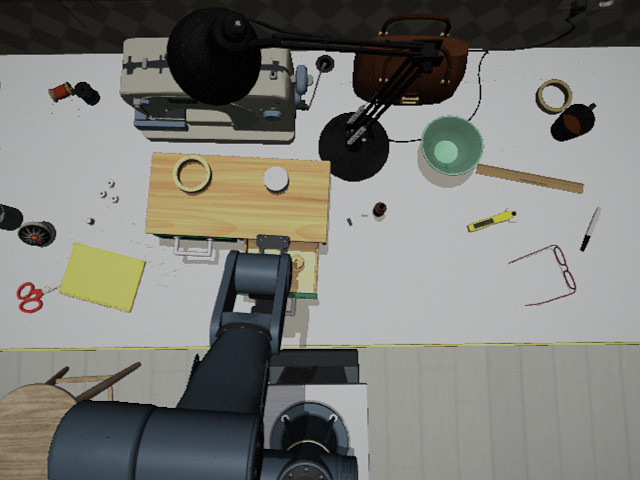

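All three reels are inside the drawer, with none left on the worktop. I re-grip the handle to push it shut.

{"api": "arm_command", "payload": {"commands": [{"translation": [0,-0.7,0],"dr": [0,0,0],"jaw": 0.54},{"translation": [0,-0.7,0],"dr": [0,0,0],"jaw": 0.54},{"translation": [0,-0.7,0],"dr": [0,0,0],"jaw": 0.54},{"translation": [0,-0.7,0],"dr": [0,0,0],"jaw": 0.54},{"translation": [0,-0.7,0],"dr": [0,0,0],"jaw": 0.54},{"translation": [0,0,0],"dr": [0,0,0],"jaw": 0.54},{"translation": [0,0,0],"dr": [0,0,0],"jaw": 0.54},{"translation": [0,0,0],"dr": [0,0,0],"jaw": 0.54}]}}

```text
time_s: 32.55
position: [0.3531, 0.0834, 0.1792]
tcp_rot: [[0.07, 0.998, 0.003], [0.998, -0.07, -0.0], [-0.0, 0.003, -1.0]]
force: [0.5, 1.1, 0.9]
opening: 0.464
```

```bash
python3 -c "
from h import *
to([.350,.082,.071])
"
```

```text
t 32.55 pos [0.3531 0.0834 0.1792] yaw_y -4.01 z [ 0.003 -0.    -1.   ] F [0.5 1.1 0.9] open 40.4mm q [ -4.5  15.7 121.   -0.   43.1  -0.5]
units [-0.06 -0.13  4.33]
```

{"api": "arm_command", "payload": {"commands": [{"translation": [0,-0.1,0.7],"dr": [0,0,0],"jaw": 0.54},{"translation": [0,0,0.7],"dr": [0,0,0],"jaw": 0.54},{"translation": [0,0,0.6],"dr": [0,0,0],"jaw": 0.54},{"translation": [0,0,0.4],"dr": [0,0,0],"jaw": 0.54},{"translation": [0,0,0],"dr": [0,0,0],"jaw": 0.54},{"translation": [0,0,0],"dr": [0,0,0],"jaw": 0.54}]}}

```text
time_s: 33.05
position: [0.35, 0.0835, 0.1184]
tcp_rot: [[0.07, 0.998, -0.0], [0.998, -0.07, 0.0], [-0.0, -0.0, -1.0]]
force: [0.8, 0.0, -0.1]
opening: 0.46
```

```bash
python3 -c "
from h import *
to([.350,.082,.071])
im,_=snap('scene','s10.png')
cv2.imwrite('pics/z10.png',cv2.resize(im[200:350,130:350,::-1],None,fx=3,fy=3))
"
```

```text
t 33.05 pos [0.35   0.0835 0.1184] yaw_y -4.00 z [-0.  0. -1.] F [ 0.8  0.  -0.1] open 40.0mm q [ -4.5  24.1 125.2  -0.   30.7  -0.5]
units [-0.06  0.01  1.9 ]
```

View pics/z10.png

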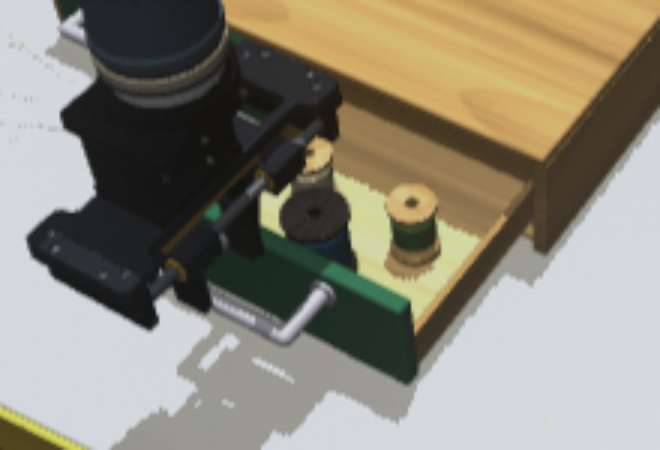

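{"api": "arm_command", "payload": {"commands": [{"translation": [0,0,0.5],"dr": [0,0,0],"jaw": 0.54},{"translation": [0,0,0.5],"dr": [0,0,0],"jaw": 0.54},{"translation": [0,0,0.5],"dr": [0,0,0],"jaw": 0.54},{"translation": [0,0,0.4],"dr": [0,0,0],"jaw": 0.54},{"translation": [0,0,0],"dr": [0,0,0],"jaw": 0.54},{"translation": [0,0,0],"dr": [0,0,0],"jaw": 0.7},{"translation": [0,0,0],"dr": [0,0,0],"jaw": 0.8},{"translation": [0,0,0],"dr": [0,0,0],"jaw": 0.9},{"translation": [0,0,0],"dr": [0,0,0],"jaw": 1},{"translation": [0,0,0],"dr": [0,0,0],"jaw": 1},{"translation": [0,0,0],"dr": [0,0,0],"jaw": 1},{"translation": [0,0,0],"dr": [0,0,0],"jaw": 1}]}}

```text
time_s: 34.1
position: [0.3492, 0.0837, 0.0717]
tcp_rot: [[0.069, 0.998, 0.002], [0.998, -0.069, -0.0], [-0.0, 0.002, -1.0]]
force: [-0.1, 0.6, 5.3]
opening: 0.129
```

```bash
python3 -c "
from h import *
st()
"
```

```text
t 34.10 pos [0.3492 0.0837 0.0717] yaw_y -3.96 z [ 0.002 -0.    -1.   ] F [-0.1  0.6  5.3] open 11.2mm q [ -4.5  31.5 127.5  -0.   20.9  -0.6]
```

{"api": "arm_command", "payload": {"commands": [{"translation": [0,0.05,0],"dr": [0,0,0],"jaw": 1},{"translation": [0,0.1,0],"dr": [0,0,0],"jaw": 1},{"translation": [0,0.2,0],"dr": [0,0,0],"jaw": 1},{"translation": [0,0.25,0],"dr": [0,0,0],"jaw": 1},{"translation": [0,0.25,0],"dr": [0,0,0],"jaw": 1},{"translation": [0,0.25,0],"dr": [0,0,0],"jaw": 1},{"translation": [0,0.25,0],"dr": [0,0,0],"jaw": 1},{"translation": [0,0.25,0],"dr": [0,0,0],"jaw": 1},{"translation": [0,0.25,0],"dr": [0,0,0],"jaw": 1},{"translation": [0,0.25,0],"dr": [0,0,0],"jaw": 1},{"translation": [0,0.25,0],"dr": [0,0,0],"jaw": 1},{"translation": [0,0.25,0],"dr": [0,0,0],"jaw": 1}]}}

```text
time_s: 35.1
position: [0.4127, 0.0795, 0.0717]
tcp_rot: [[0.069, 0.998, -0.002], [0.998, -0.069, 0.0], [0.0, -0.002, -1.0]]
force: [-2.1, 1.4, 6.8]
opening: 0.122
```

{"api": "arm_command", "payload": {"commands": [{"translation": [0,0.25,0],"dr": [0,0,0],"jaw": 1},{"translation": [0,0.25,0],"dr": [0,0,0],"jaw": 1},{"translation": [0,0.25,0],"dr": [0,0,0],"jaw": 1},{"translation": [0,0.25,0],"dr": [0,0,0],"jaw": 1},{"translation": [0,0.25,0],"dr": [0,0,0],"jaw": 1},{"translation": [0,0.25,0],"dr": [0,0,0],"jaw": 1},{"translation": [0,0.25,0],"dr": [0,0,0],"jaw": 1},{"translation": [0,0.25,0],"dr": [0,0,0],"jaw": 1},{"translation": [0,0.25,0],"dr": [0,0,0],"jaw": 1},{"translation": [0,0.25,0],"dr": [0,0,0],"jaw": 1},{"translation": [0,0.15,0],"dr": [0,0,0],"jaw": 1},{"translation": [0,0.1,0],"dr": [0,0,0],"jaw": 1}]}}

```text
time_s: 36.1
position: [0.482, 0.075, 0.0717]
tcp_rot: [[0.07, 0.998, -0.0], [0.998, -0.07, 0.001], [0.001, -0.001, -1.0]]
force: [-0.8, 2.5, 6.2]
opening: 0.125
```

```bash
python3 -c "
from h import *
st()
"
```

```text
t 36.10 pos [0.482  0.075  0.0717] yaw_y -3.99 z [-0.     0.001 -1.   ] F [-0.8  2.5  6.2] open 10.9mm q [-4.300e+00  3.530e+01  1.091e+02  1.000e-01  3.560e+01 -4.000e-01]
```

{"api": "arm_command", "payload": {"commands": [{"translation": [0,0.15,0],"dr": [0,0,0],"jaw": 1},{"translation": [0,0.1,0],"dr": [0,0,0],"jaw": 1},{"translation": [0,0.1,0],"dr": [0,0,0],"jaw": 1},{"translation": [0,0,0],"dr": [0,0,0],"jaw": 1},{"translation": [0,0,0],"dr": [0,0,0],"jaw": 1}]}}

```text
time_s: 36.52
position: [0.491, 0.0744, 0.0717]
tcp_rot: [[0.07, 0.998, 0.001], [0.998, -0.07, 0.001], [0.001, 0.001, -1.0]]
force: [0.5, 2.9, 5.3]
opening: 0.124
```

```bash
python3 -c "
from h import *
st()
"
```

```text
t 36.52 pos [0.491  0.0744 0.0717] yaw_y -3.99 z [ 0.001  0.001 -1.   ] F [0.5 2.9 5.3] open 10.8mm q [-4.300e+00  3.570e+01  1.079e+02  1.000e-01  3.640e+01 -4.000e-01]
```

{"api": "arm_command", "payload": {"commands": [{"translation": [0,0.1,0],"dr": [0,0,0],"jaw": 1},{"translation": [0,0.1,0],"dr": [0,0,0],"jaw": 1},{"translation": [0,0,0],"dr": [0,0,0],"jaw": 1},{"translation": [0,0,0],"dr": [0,0,0],"jaw": 1}]}}

```text
time_s: 36.85
position: [0.4959, 0.0741, 0.0717]
tcp_rot: [[0.07, 0.998, 0.001], [0.998, -0.07, 0.001], [0.001, 0.0, -1.0]]
force: [-0.1, 3.0, 5.7]
opening: 0.128
```

{"api": "arm_command", "payload": {"commands": [{"translation": [0,0.1,0],"dr": [0,0,0],"jaw": 1},{"translation": [0,0,0],"dr": [0,0,0],"jaw": 1},{"translation": [0,0,0],"dr": [0,0,0],"jaw": 1}]}}

```text
time_s: 37.1
position: [0.497, 0.074, 0.0717]
tcp_rot: [[0.069, 0.998, -0.002], [0.998, -0.069, 0.001], [0.001, -0.002, -1.0]]
force: [-2.8, 2.0, 8.1]
opening: 0.124
```

{"api": "arm_command", "payload": {"commands": [{"translation": [0,0.1,0],"dr": [0,0,0],"jaw": 1},{"translation": [0,0,0],"dr": [0,0,0],"jaw": 1},{"translation": [0,0,0],"dr": [0,0,0],"jaw": 1}]}}

```text
time_s: 37.35
position: [0.4969, 0.074, 0.0717]
tcp_rot: [[0.069, 0.998, -0.008], [0.998, -0.069, 0.001], [0.001, -0.008, -1.0]]
force: [-6.6, 1.9, 12.0]
opening: 0.126
```

{"api": "arm_command", "payload": {"commands": [{"translation": [0,0.1,0],"dr": [0,0,0],"jaw": 1},{"translation": [0,0,0],"dr": [0,0,0],"jaw": 1},{"translation": [0,0,0],"dr": [0,0,0],"jaw": 1}]}}

```text
time_s: 37.6
position: [0.4969, 0.074, 0.0716]
tcp_rot: [[0.069, 0.998, -0.013], [0.998, -0.069, 0.001], [0.0, -0.013, -1.0]]
force: [-8.9, 2.3, 14.9]
opening: 0.124
```

{"api": "arm_command", "payload": {"commands": [{"translation": [0,-0.15,0],"dr": [0,0,0],"jaw": 1},{"translation": [0,0,0],"dr": [0,0,0],"jaw": 0.7},{"translation": [0,0,0],"dr": [0,0,0],"jaw": 0.58},{"translation": [0,0,0],"dr": [0,0,0],"jaw": 0.58},{"translation": [0,0,0],"dr": [0,0,0],"jaw": 0.58},{"translation": [0,0,0],"dr": [0,0,0],"jaw": 0.58}]}}

```text
time_s: 38.1
position: [0.4998, 0.0731, 0.0711]
tcp_rot: [[0.069, 0.998, -0.0], [0.998, -0.069, -0.0], [-0.0, -0.0, -1.0]]
force: [0.5, 0.1, 0.4]
opening: 0.381
```

```bash
python3 -c "
from h import *
st()
"
```

```text
t 38.10 pos [0.4998 0.0731 0.0711] yaw_y -3.98 z [-0. -0. -1.] F [0.5 0.1 0.4] open 33.1mm q [ -4.4  36.1 106.6  -0.   37.3  -0.4]
```

{"api": "arm_command", "payload": {"commands": [{"translation": [0,0,-0.4],"dr": [0,0,0],"jaw": 0.58},{"translation": [0,0,-0.7],"dr": [0,0,0],"jaw": 0.58},{"translation": [0,0,-1],"dr": [0,0,0],"jaw": 0.58},{"translation": [0,0,-1],"dr": [0,0,0],"jaw": 0.58},{"translation": [0,0,-1],"dr": [0,0,0],"jaw": 0.58},{"translation": [0,0,-1],"dr": [0,0,0],"jaw": 0.3},{"translation": [0,0,-0.4],"dr": [0,0,1],"jaw": 0},{"translation": [0,0,0],"dr": [0,0,1],"jaw": 0},{"translation": [0,0,0],"dr": [0,0,1],"jaw": 0},{"translation": [0,0,0],"dr": [0,0,1],"jaw": 0},{"translation": [0,0,0],"dr": [0,0,1],"jaw": 0},{"translation": [0,0,0],"dr": [0,0,1],"jaw": 0}]}}

```text
time_s: 39.1
position: [0.4995, 0.0732, 0.2096]
tcp_rot: [[0.646, 0.763, 0.0], [0.763, -0.646, -0.0], [0.0, 0.0, -1.0]]
force: [0.3, -0.9, 0.3]
opening: 0.868
```

{"api": "arm_command", "payload": {"commands": [{"translation": [0,0,0],"dr": [0,0,1],"jaw": 0},{"translation": [0,0,0],"dr": [0,0,1],"jaw": 0},{"translation": [0,0,0],"dr": [0,0,1],"jaw": 0},{"translation": [0,0,0],"dr": [0,0,1],"jaw": 0},{"translation": [0,0,0],"dr": [0,0,1],"jaw": 0},{"translation": [0,0,0],"dr": [0,0,1],"jaw": 0},{"translation": [0,0,0],"dr": [0,0,1],"jaw": 0},{"translation": [0,0,0],"dr": [0,0,1],"jaw": 0},{"translation": [0,0,0],"dr": [0,0,1],"jaw": 0},{"translation": [0,0,0],"dr": [0,0,0],"jaw": 0}]}}

```text
time_s: 39.93
position: [0.4996, 0.0732, 0.2094]
tcp_rot: [[0.997, -0.071, 0.0], [-0.071, -0.997, -0.0], [0.0, 0.0, -1.0]]
force: [-0.8, 0.0, 0.6]
opening: 0.997
```

```bash
python3 -c "
from h import *
to([.6275,-.2015,.2])
im,d=snap('scene','s11.png');blobs('scene',d,roi=(.4,.7,-.5,-.1))
t,d=snap('top','t11.png');blobs('top',d,roi=(.4,.7,-.5,-.1))
cv2.imwrite('pics/z11.png',cv2.resize(im[150:400,130:480,::-1],None,fx=2.2,fy=2.2))
for n in('s11','s8'):
  C=cloud(camera_model('scene'),np.load(f'pics/{n}.png.npz')['d']);
  for a,b in((-.0,.14),(.25,.37)):
    q=C[(C[...,2]>.068)&(C[...,2]<.09)&(C[...,0]>.3)&(C[...,0]<.532)&(C[...,1]>a)&(C[...,1]<b)]
    if len(q): print(n,len(q),q[:,0].min(),cv2.minAreaRect(q[:,:2].astype(np.float32)))
"
```

```text
t 39.93 pos [0.4996 0.0732 0.2094] yaw_y -94.07 z [ 0. -0. -1.] F [-0.8  0.   0.6] open 86.8mm q [ -4.4  22.7 100.5  -0.   56.8  89.7]
units [ 5.89 10.6   0.38]
scene px [393. 267.] n 422 ztop 0.095 mean [ 0.6267 -0.2028] mid [ 0.6269 -0.2024] r 0.006
scene px [517. 342.] n 126 ztop 0.016 mean [ 0.5836 -0.4826] mid [ 0.5856 -0.4787] r 0.023
top px [379. 209.] n 144 ztop 0.096 mean [ 0.6273 -0.2002] mid [ 0.627  -0.2002] r 0.006
top px [477. 225.] n 93 ztop 0.019 mean [ 0.5823 -0.4779] mid [ 0.5812 -0.4747] r 0.026
s11 375 0.48630520893039947 ((0.5122682452201843, 0.0719018280506134), (0.10236044228076935, 0.04599865898489952), 86.28559112548828)
s11 272 0.4987708982160543 ((0.5174307823181152, 0.30489587783813477), (0.10162387788295746, 0.032610416412353516), 87.0047378540039)
s8 1093 0.3404070015144856 ((0.4249722957611084, 0.06901492178440094), (0.13895763456821442, 0.1675451397895813), 88.39128112792969)
s8 57 0.5002617723868807 ((0.5159107446670532, 0.2587415874004364), (0.03131358325481415, 0.00847686268389225), 0.7060501575469971)
```

View pics/z11.png

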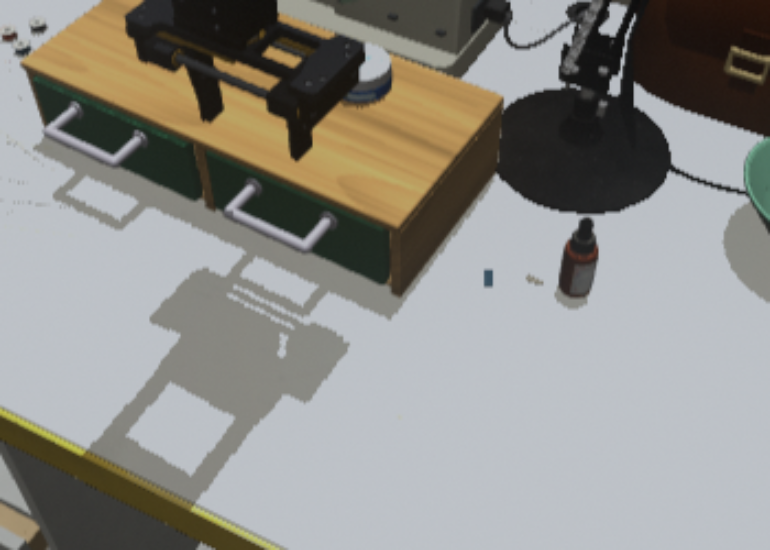

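The drawer looks shut. To be sure releasing the bar didn't drag it out a little, I'll push it once more with closed fingers.

{"api": "arm_command", "payload": {"commands": [{"translation": [-0.8,0,0],"dr": [0,0,0],"jaw": 1},{"translation": [-0.8,0,0],"dr": [0,0,0],"jaw": 1},{"translation": [0,0,0],"dr": [0,0,0],"jaw": 1},{"translation": [0,0,0.8],"dr": [0,0,0],"jaw": 1},{"translation": [0,0,0.8],"dr": [0,0,0],"jaw": 1},{"translation": [0,0,0.8],"dr": [0,0,0],"jaw": 1},{"translation": [0,0,0.8],"dr": [0,0,0],"jaw": 1},{"translation": [0,0,0.8],"dr": [0,0,0],"jaw": 1},{"translation": [0,0,0.8],"dr": [0,0,0],"jaw": 1},{"translation": [0,0,0.5],"dr": [0,0,0],"jaw": 1},{"translation": [0,0,0],"dr": [0,0,0],"jaw": 1},{"translation": [0,0,0],"dr": [0,0,0],"jaw": 1}]}}

```text
time_s: 41.03
position: [0.4602, 0.0759, 0.0759]
tcp_rot: [[0.998, -0.068, -0.001], [-0.068, -0.998, 0.0], [-0.001, 0.0, -1.0]]
force: [1.2, -0.8, 0.6]
opening: 0.171
```

{"api": "arm_command", "payload": {"commands": [{"translation": [0.3,0,0],"dr": [0,0,0],"jaw": 1},{"translation": [0.3,0,0],"dr": [0,0,0],"jaw": 1},{"translation": [0,0,0],"dr": [0,0,0],"jaw": 1},{"translation": [0,0,0],"dr": [0,0,0],"jaw": 1}]}}

```text
time_s: 41.37
position: [0.4764, 0.0748, 0.0772]
tcp_rot: [[0.998, -0.069, 0.003], [-0.069, -0.998, -0.0], [0.003, 0.0, -1.0]]
force: [-0.3, -0.2, 0.0]
opening: 0.009
```

{"api": "arm_command", "payload": {"commands": [{"translation": [0.1,0,0],"dr": [0,0,0],"jaw": 1},{"translation": [0.1,0,0],"dr": [0,0,0],"jaw": 1},{"translation": [0,0,0],"dr": [0,0,0],"jaw": 1},{"translation": [0,0,0],"dr": [0,0,0],"jaw": 1}]}}

```text
time_s: 41.7
position: [0.4797, 0.0746, 0.0764]
tcp_rot: [[0.998, -0.069, 0.0], [-0.069, -0.998, -0.0], [0.0, -0.0, -1.0]]
force: [0.7, -0.3, 0.0]
opening: 0.005
```

{"api": "arm_command", "payload": {"commands": [{"translation": [0.1,0,0],"dr": [0,0,0],"jaw": 1},{"translation": [0,0,0],"dr": [0,0,0],"jaw": 1},{"translation": [0,0,0],"dr": [0,0,0],"jaw": 1}]}}

```text
time_s: 41.95
position: [0.4801, 0.0747, 0.0761]
tcp_rot: [[0.998, -0.069, -0.004], [-0.069, -0.998, 0.0], [-0.004, 0.0, -1.0]]
force: [-4.4, -0.3, 3.7]
opening: 0.004
```

{"api": "arm_command", "payload": {"commands": [{"translation": [0.1,0,0],"dr": [0,0,0],"jaw": 1},{"translation": [0,0,0],"dr": [0,0,0],"jaw": 1},{"translation": [0,0,0],"dr": [0,0,0],"jaw": 1}]}}

```text
time_s: 42.2
position: [0.4802, 0.0747, 0.076]
tcp_rot: [[0.998, -0.069, -0.009], [-0.069, -0.998, 0.0], [-0.009, 0.0, -1.0]]
force: [-9.2, 0.2, 5.4]
opening: 0.007
```

It hits a hard stop with no movement, so the drawer is fully home. I back off and go to the bottle.

{"api": "arm_command", "payload": {"commands": [{"translation": [-0.5,0,0],"dr": [0,0,0],"jaw": 1},{"translation": [-0.8,0,0],"dr": [0,0,0],"jaw": 1},{"translation": [0,0,-1],"dr": [0,0,0],"jaw": 1},{"translation": [0,0,-1],"dr": [0,0,0],"jaw": 1},{"translation": [0,0,-1],"dr": [0,0,0],"jaw": 0},{"translation": [0,0,-1],"dr": [0,0,0],"jaw": 0},{"translation": [0,0,-1],"dr": [0,0,0],"jaw": 0},{"translation": [0,0,-1],"dr": [0,0,0],"jaw": 0},{"translation": [0,0,0],"dr": [0,0,0],"jaw": 0},{"translation": [0,0,0],"dr": [0,0,0],"jaw": 0}]}}

```text
time_s: 43.03
position: [0.4544, 0.0764, 0.2279]
tcp_rot: [[0.998, -0.069, 0.007], [-0.069, -0.998, -0.0], [0.007, 0.0, -1.0]]
force: [-0.5, 0.1, -0.4]
opening: 0.377
```

```bash
python3 -c "
from h import *
to([.627,-.2015,.22])
"
```

```text
t 43.03 pos [0.4544 0.0764 0.2279] yaw_y -93.97 z [ 0.007 -0.    -1.   ] F [-0.5  0.1 -0.4] open 32.8mm q [ -4.4  17.7 105.3   0.   56.6  89.6]
units [ 7.66 10.61  0.37]
```

{"api": "arm_command", "payload": {"commands": [{"translation": [0.7,0.95,0],"dr": [0,0,0],"jaw": 0},{"translation": [0.7,0.95,0],"dr": [0,0,0],"jaw": 0},{"translation": [0.7,0.95,0],"dr": [0,0,0],"jaw": 0},{"translation": [0.7,0.95,0],"dr": [0,0,0],"jaw": 0},{"translation": [0.7,0.95,0],"dr": [0,0,0],"jaw": 0},{"translation": [0.7,0.95,0],"dr": [0,0,0],"jaw": 0},{"translation": [0.7,0.95,0],"dr": [0,0,0],"jaw": 0},{"translation": [0.7,0.95,0],"dr": [0,0,0],"jaw": 0},{"translation": [0.7,0.95,0],"dr": [0,0,0],"jaw": 0},{"translation": [0.7,0.95,0],"dr": [0,0,0],"jaw": 0},{"translation": [0.7,0.95,0],"dr": [0,0,0],"jaw": 0},{"translation": [0,0.2,0],"dr": [0,0,0],"jaw": 0}]}}

```text
time_s: 44.03
position: [0.6286, -0.2073, 0.224]
tcp_rot: [[0.997, -0.072, 0.003], [-0.072, -0.997, -0.003], [0.003, 0.003, -1.0]]
force: [0.8, -0.5, 1.0]
opening: 1.001
```

{"api": "arm_command", "payload": {"commands": [{"translation": [0,0,0],"dr": [0,0,0],"jaw": 0},{"translation": [0,0,0],"dr": [0,0,0],"jaw": 0},{"translation": [0,0,0],"dr": [0,0,0],"jaw": 0}]}}

```text
time_s: 44.28
position: [0.6248, -0.201, 0.2251]
tcp_rot: [[0.998, -0.069, -0.002], [-0.069, -0.998, 0.002], [-0.003, -0.002, -1.0]]
force: [-0.1, -0.5, 0.1]
opening: 1.002
```

```bash
python3 -c "
from h import *
to([.627,-.2015,.045])
im,d=snap('scene','s12.png');blobs('scene',d,zhi=.12,roi=(.5,.7,-.3,-.1))
cv2.imwrite('pics/z12.png',cv2.resize(im[130:330,230:510,::-1],None,fx=2.8,fy=2.8))
"
```

```text
t 44.28 pos [ 0.6248 -0.201   0.2251] yaw_y -93.94 z [-0.002  0.002 -1.   ] F [-0.1 -0.5  0.1] open 87.1mm q [-27.6  33.1  77.5   0.   69.6  66.3]
units [0.11 0.02 7.2 ]
scene px [393. 267.] n 423 ztop 0.094 mean [ 0.6269 -0.2029] mid [ 0.6281 -0.2023] r 0.006
```

View pics/z12.png

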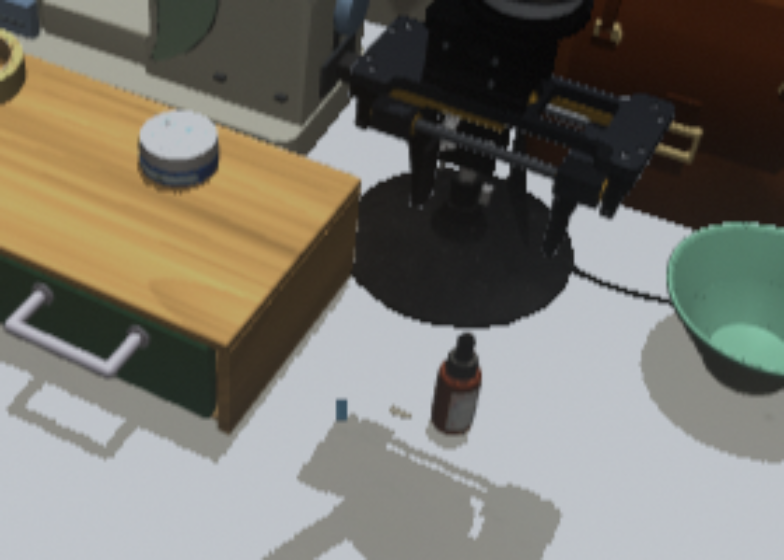

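{"api": "arm_command", "payload": {"commands": [{"translation": [0.1,0,0.8],"dr": [0,0,0],"jaw": 0},{"translation": [0,0,0.8],"dr": [0,0,0],"jaw": 0},{"translation": [0,0,0.8],"dr": [0,0,0],"jaw": 0},{"translation": [0,0,0.8],"dr": [0,0,0],"jaw": 0},{"translation": [0,0,0.8],"dr": [0,0,0],"jaw": 0},{"translation": [0,0,0],"dr": [0,0,0],"jaw": 0},{"translation": [0,0,0],"dr": [0,0,0],"jaw": 0}]}}

```text
time_s: 44.92
position: [0.6273, -0.2011, 0.1255]
tcp_rot: [[0.998, -0.068, -0.003], [-0.068, -0.998, 0.001], [-0.003, -0.001, -1.0]]
force: [-0.2, -0.6, -0.0]
opening: 0.998
```

```bash
python3 -c "
from h import *
to([.627,-.2015,.047])
"
```

```text
t 44.92 pos [ 0.6273 -0.2011  0.1255] yaw_y -93.91 z [-0.003  0.001 -1.   ] F [-0.2 -0.6 -0. ] open 86.8mm q [-27.5  39.8  81.8   0.   58.5  66.4]
units [-0.    0.02  3.14]
```

{"api": "arm_command", "payload": {"commands": [{"translation": [0,0,0.6],"dr": [0,0,0],"jaw": 0},{"translation": [0,0,0.6],"dr": [0,0,0],"jaw": 0},{"translation": [0,0,0.6],"dr": [0,0,0],"jaw": 0},{"translation": [0,0,0.6],"dr": [0,0,0],"jaw": 0},{"translation": [0,0,0.4],"dr": [0,0,0],"jaw": 0},{"translation": [0,0,0.2],"dr": [0,0,0],"jaw": 0},{"translation": [0,0,0],"dr": [0,0,0],"jaw": 0},{"translation": [0,0,0],"dr": [0,0,0],"jaw": 0}]}}

```text
time_s: 45.58
position: [0.6289, -0.2027, 0.0522]
tcp_rot: [[0.998, -0.069, 0.001], [-0.069, -0.998, -0.001], [0.001, 0.001, -1.0]]
force: [-0.9, 0.0, -0.1]
opening: 0.997
```

```bash
python3 -c "
from h import *
to([.627,-.2015,.046])
"
```

```text
t 45.58 pos [ 0.6289 -0.2027  0.0522] yaw_y -93.96 z [ 0.001 -0.001 -1.   ] F [-0.9  0.  -0.1] open 86.8mm q [-27.5  45.6  83.7   0.   50.7  66.4]
units [-0.08 -0.04  0.25]
```

{"api": "arm_command", "payload": {"commands": [{"translation": [-0.05,0,0.25],"dr": [0,0,0],"jaw": 0},{"translation": [0,0,0],"dr": [0,0,0],"jaw": 0},{"translation": [0,0,0],"dr": [0,0,0],"jaw": 0.4},{"translation": [0,0,0],"dr": [0,0,0],"jaw": 0.55},{"translation": [0,0,0],"dr": [0,0,0],"jaw": 0.6},{"translation": [0,0,0],"dr": [0,0,0],"jaw": 0.7},{"translation": [0,0,0],"dr": [0,0,0],"jaw": 1},{"translation": [0,0,0],"dr": [0,0,0],"jaw": 1},{"translation": [0,0,0],"dr": [0,0,0],"jaw": 1},{"translation": [0,0,0],"dr": [0,0,0],"jaw": 1},{"translation": [0,0,0],"dr": [0,0,0],"jaw": 1},{"translation": [0,0,0],"dr": [0,0,0],"jaw": 1}]}}

```text
time_s: 46.58
position: [0.6271, -0.2025, 0.045]
tcp_rot: [[0.998, -0.069, -0.0], [-0.069, -0.998, 0.0], [-0.0, -0.0, -1.0]]
force: [-0.1, 0.3, -0.4]
opening: 0.363
```

```bash
python3 -c "
from h import *
st()
"
```

```text
t 46.58 pos [ 0.6271 -0.2025  0.045 ] yaw_y -93.97 z [-0.  0. -1.] F [-0.1  0.3 -0.4] open 31.6mm q [-27.6  46.1  84.    0.   49.9  66.4]
```

{"api": "arm_command", "payload": {"commands": [{"translation": [0,0,0],"dr": [0,0,0],"jaw": 1},{"translation": [0,0,-0.3],"dr": [0,0,0],"jaw": 1},{"translation": [0,0,-0.6],"dr": [0,0,0],"jaw": 1},{"translation": [0,0,-0.8],"dr": [0,0,0],"jaw": 1},{"translation": [0,0,-0.8],"dr": [0,0,0],"jaw": 1},{"translation": [0,0,-0.8],"dr": [0,0,0],"jaw": 1},{"translation": [0,0,-0.8],"dr": [0,0,0],"jaw": 1},{"translation": [0,0,-0.8],"dr": [0,0,0],"jaw": 1},{"translation": [0,0,-0.8],"dr": [0,0,0],"jaw": 1},{"translation": [0,0,-0.7],"dr": [0,0,0],"jaw": 1},{"translation": [0,0,0],"dr": [0,0,0],"jaw": 1},{"translation": [0,0,0],"dr": [0,0,0],"jaw": 1}]}}

```text
time_s: 47.58
position: [0.6275, -0.2027, 0.2063]
tcp_rot: [[0.998, -0.069, 0.002], [-0.069, -0.998, -0.001], [0.002, 0.001, -1.0]]
force: [-0.5, -0.7, -1.6]
opening: 0.36
```

```bash
python3 -c "
from h import *
to([.608,.155,.2])
im,d=snap('scene','s13.png')
cv2.imwrite('pics/z13.png',cv2.resize(im[130:330,230:510,::-1],None,fx=2.8,fy=2.8))
"
```

```text
t 47.58 pos [ 0.6275 -0.2027  0.2063] yaw_y -93.97 z [ 0.002 -0.001 -1.   ] F [-0.5 -0.7 -1.6] open 31.3mm q [-27.6  34.3  78.3  -0.   67.2  66.4]
units [ -1.77 -14.22   0.23]
```

View pics/z13.png

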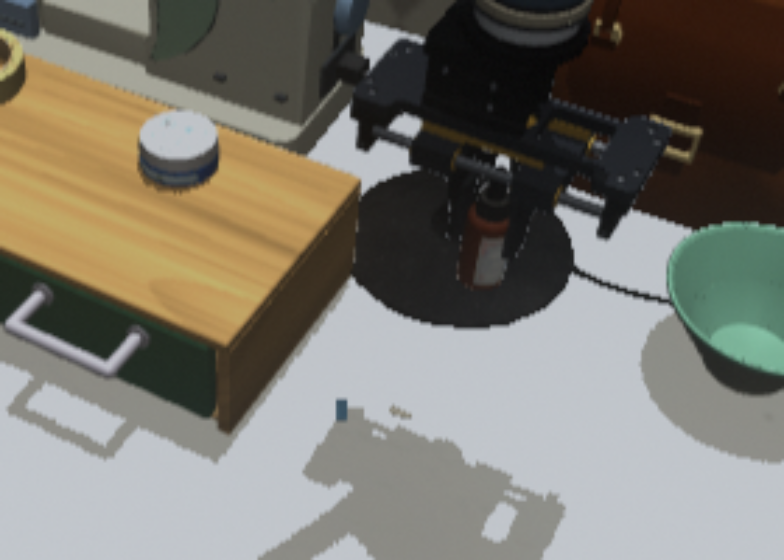

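The bottle hangs upright in the jaws at about (488,240). I carry it over the chest.

{"api": "arm_command", "payload": {"commands": [{"translation": [-0.1,-0.5,0],"dr": [0,0,0],"jaw": 1},{"translation": [-0.1,-0.8,0],"dr": [0,0,0],"jaw": 1},{"translation": [-0.1,-0.8,0],"dr": [0,0,0],"jaw": 1},{"translation": [-0.1,-0.8,0],"dr": [0,0,0],"jaw": 1},{"translation": [-0.1,-0.8,0],"dr": [0,0,0],"jaw": 1},{"translation": [-0.1,-0.8,0],"dr": [0,0,0],"jaw": 1},{"translation": [-0.1,-0.8,0],"dr": [0,0,0],"jaw": 1},{"translation": [-0.1,-0.8,0],"dr": [0,0,0],"jaw": 1},{"translation": [-0.1,-0.8,0],"dr": [0,0,0],"jaw": 1},{"translation": [-0.1,-0.8,0],"dr": [0,0,0],"jaw": 1},{"translation": [-0.1,-0.8,0],"dr": [0,0,0],"jaw": 1},{"translation": [-0.1,-0.8,0],"dr": [0,0,0],"jaw": 1}]}}

```text
time_s: 48.63
position: [0.6114, 0.0336, 0.2032]
tcp_rot: [[0.998, -0.069, -0.004], [-0.069, -0.998, 0.001], [-0.004, -0.001, -1.0]]
force: [0.6, 0.2, -1.5]
opening: 0.365
```

{"api": "arm_command", "payload": {"commands": [{"translation": [-0.1,-0.8,0],"dr": [0,0,0],"jaw": 1},{"translation": [-0.1,-0.8,0],"dr": [0,0,0],"jaw": 1},{"translation": [-0.1,-0.8,0],"dr": [0,0,0],"jaw": 1},{"translation": [-0.1,-0.8,0],"dr": [0,0,0],"jaw": 1},{"translation": [-0.1,-0.8,0],"dr": [0,0,0],"jaw": 1},{"translation": [0,-0.5,0],"dr": [0,0,0],"jaw": 1},{"translation": [0,0,0],"dr": [0,0,0],"jaw": 1},{"translation": [0,0,0],"dr": [0,0,0],"jaw": 1},{"translation": [0,0,0],"dr": [0,0,0],"jaw": 1}]}}

```text
time_s: 49.38
position: [0.6082, 0.144, 0.2044]
tcp_rot: [[0.998, -0.069, -0.001], [-0.069, -0.998, -0.001], [-0.001, 0.001, -1.0]]
force: [-0.2, 0.4, -0.3]
opening: 0.359
```

```bash
python3 -c "
from h import *
to([.608,.155,.157])
"
```

```text
t 49.38 pos [0.6082 0.144  0.2044] yaw_y -93.98 z [-0.001 -0.001 -1.   ] F [-0.2  0.4 -0.3] open 31.3mm q [ 3.1 31.9 83.5 -0.  64.6 97.1]
units [-0.04 -0.44  1.9 ]
```

Fine here; I lower toward z = 0.156.

{"api": "arm_command", "payload": {"commands": [{"translation": [0,0,0.4],"dr": [0,0,0],"jaw": 1},{"translation": [0,0,0.4],"dr": [0,0,0],"jaw": 1},{"translation": [0,0,0.4],"dr": [0,0,0],"jaw": 1},{"translation": [0,0,0.3],"dr": [0,0,0],"jaw": 1},{"translation": [0,0,0.2],"dr": [0,0,0],"jaw": 1},{"translation": [0,0,0.1],"dr": [0,0,0],"jaw": 1},{"translation": [0,0,0],"dr": [0,0,0],"jaw": 1},{"translation": [0,0,0],"dr": [0,0,0],"jaw": 1},{"translation": [0,0,0],"dr": [0,0,0],"jaw": 1}]}}

```text
time_s: 50.13
position: [0.609, 0.1447, 0.1605]
tcp_rot: [[0.998, -0.069, 0.001], [-0.069, -0.998, 0.0], [0.001, -0.0, -1.0]]
force: [-1.0, -0.7, -0.6]
opening: 0.361
```

```bash
python3 -c "
from h import *
to([.608,.144,.156])
"
```

```text
t 50.13 pos [0.609  0.1447 0.1605] yaw_y -93.97 z [ 0.001  0.    -1.   ] F [-1.  -0.7 -0.6] open 31.4mm q [ 3.2 35.  85.7 -0.  59.2 97.1]
units [-0.04  0.03  0.18]
```

{"api": "arm_command", "payload": {"commands": [{"translation": [0,0,0.1],"dr": [0,0,0],"jaw": 1},{"translation": [0,0,0.1],"dr": [0,0,0],"jaw": 1},{"translation": [0,0,0],"dr": [0,0,0],"jaw": 1},{"translation": [0,0,0],"dr": [0,0,0],"jaw": 1}]}}

```text
time_s: 50.47
position: [0.6085, 0.1447, 0.1551]
tcp_rot: [[0.998, -0.069, 0.0], [-0.069, -0.998, -0.0], [0.0, 0.0, -1.0]]
force: [-0.7, -0.2, -1.0]
opening: 0.36
```

{"api": "arm_command", "payload": {"commands": [{"translation": [0,0,0],"dr": [0,0,0],"jaw": 0.6},{"translation": [0,0,0],"dr": [0,0,0],"jaw": 0.5},{"translation": [0,0,0],"dr": [0,0,0],"jaw": 0.3},{"translation": [0,0,0],"dr": [0,0,0],"jaw": 0.2},{"translation": [0,0,0],"dr": [0,0,0],"jaw": 0.2},{"translation": [0,0,0],"dr": [0,0,0],"jaw": 0.2},{"translation": [0,0,0],"dr": [0,0,0],"jaw": 0.2}]}}

```text
time_s: 51.05
position: [0.6085, 0.1446, 0.1551]
tcp_rot: [[0.998, -0.069, -0.0], [-0.069, -0.998, 0.0], [-0.0, -0.0, -1.0]]
force: [0.3, 0.1, 0.1]
opening: 0.753
```

{"api": "arm_command", "payload": {"commands": [{"translation": [0,0,-0.3],"dr": [0,0,0],"jaw": 0.2},{"translation": [0,0,-0.6],"dr": [0,0,0],"jaw": 0.2},{"translation": [0,0,-0.8],"dr": [0,0,0],"jaw": 0.2},{"translation": [0,0,-0.8],"dr": [0,0,0],"jaw": 0.2},{"translation": [0,0,-0.8],"dr": [0,0,0],"jaw": 0.2},{"translation": [0,0,-0.8],"dr": [0,0,0],"jaw": 0.2},{"translation": [0,0,-0.8],"dr": [0,0,0],"jaw": 0.2},{"translation": [0,0,-0.5],"dr": [0,0,0],"jaw": 0.2},{"translation": [0,0,0],"dr": [0,0,0],"jaw": 0.2},{"translation": [0,0,0],"dr": [0,0,0],"jaw": 0.2}]}}

```text
time_s: 51.88
position: [0.6088, 0.1447, 0.2911]
tcp_rot: [[0.998, -0.069, 0.002], [-0.069, -0.998, 0.0], [0.002, -0.0, -1.0]]
force: [0.1, -0.0, 0.4]
opening: 0.803
```

{"api": "arm_command", "payload": {"commands": [{"translation": [-1,0,0],"dr": [0,0,0],"jaw": 0.2},{"translation": [-1,0,0],"dr": [0,0,0],"jaw": 0.2},{"translation": [-1,0,0],"dr": [0,0,0],"jaw": 0.2},{"translation": [-1,0,0],"dr": [0,0,0],"jaw": 0.2},{"translation": [-1,0,0],"dr": [0,0,0],"jaw": 0.2},{"translation": [-1,0,0],"dr": [0,0,0],"jaw": 0.2},{"translation": [0,0,0],"dr": [0,0,0],"jaw": 0.2},{"translation": [0,0,0],"dr": [0,0,0],"jaw": 0.2}]}}

```text
time_s: 52.55
position: [0.457, 0.1551, 0.2891]
tcp_rot: [[0.998, -0.069, -0.003], [-0.069, -0.998, -0.0], [-0.002, 0.0, -1.0]]
force: [0.2, 0.6, 1.3]
opening: 0.805
```

```bash
python3 -c "
from h import *
st()
im,d=snap('scene','s14.png');blobs('scene',d,zlo=.118,zhi=.23,roi=(.54,.78,-.06,.42));blobs('scene',d,roi=(.4,.7,-.5,-.1))
t,d=snap('top','t14.png');blobs('top',d,zlo=.118,zhi=.23,roi=(.54,.78,-.06,.42))
cv2.imwrite('pics/z14.png',cv2.resize(im[100:350,130:480,::-1],None,fx=2.2,fy=2.2))
"
```

```text
t 52.55 pos [0.457  0.1551 0.2891] yaw_y -93.93 z [-0.003 -0.    -1.   ] F [0.2 0.6 1.3] open 70.0mm q [ 5.5 15.  97.5 -0.  67.6 99.4]
scene px [230. 159.] n 130 ztop 0.134 mean [0.7119 0.2551] mid [0.7187 0.2581] r 0.034
scene px [248. 186.] n 463 ztop 0.204 mean [0.6087 0.1425] mid [0.6099 0.1432] r 0.006
scene px [293. 182.] n 592 ztop 0.142 mean [0.6951 0.0767] mid [0.6976 0.0772] r 0.034
scene px [516. 341.] n 154 ztop 0.016 mean [ 0.5827 -0.4797] mid [ 0.5832 -0.4773] r 0.025
top px [191. 173.] n 567 ztop 0.138 mean [0.7136 0.3014] mid [0.7144 0.3009] r 0.050
top px [275. 179.] n 519 ztop 0.144 mean [0.6957 0.0786] mid [0.6951 0.0789] r 0.032
top px [249. 211.] n 178 ztop 0.207 mean [0.6094 0.1453] mid [0.61   0.1453] r 0.006
```

View pics/z14.png

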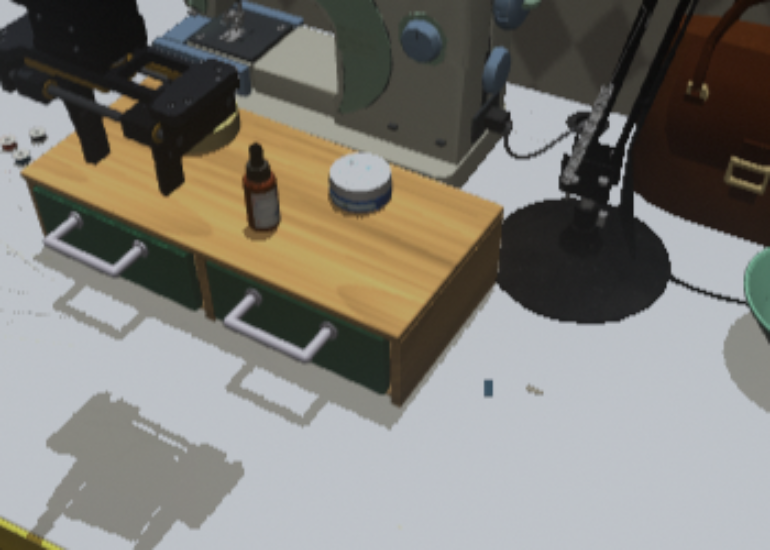

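View pics/t14.png

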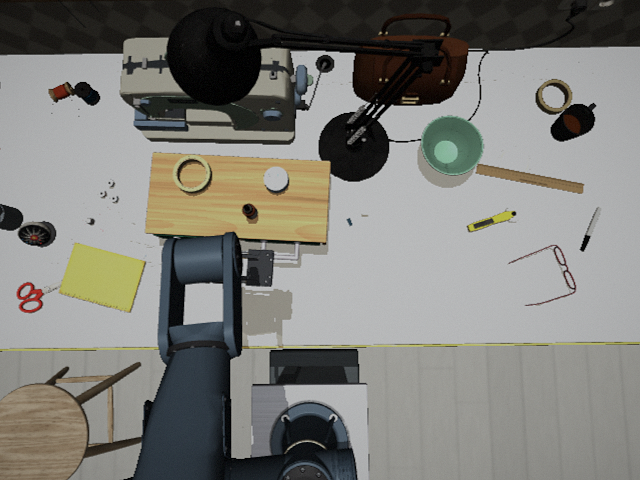

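The bottle stands upright on the chest at (262,190) in the zoomed view. The pot and tape haven't moved, the drawers look shut, and the worktop to the right holds no reels. I'm handing in.

```bash
python3 -c "
from h import *
print(hand_in())"
```

```text
the job is handed in; nothing more can be done
None
```

I handed the job in at about 52.6 s. The three reels are in the right-hand drawer (the one under the pot), the drawer is shut, and the one oil bottle stands on the chest.

- **Reels:** I pulled the drawer out about 142 mm, short of its 165 mm end stop because of the arm's reach. The cream, green and black-flanged (blue or teal) reels went in standing upright, and pictures before closing showed all three there. There was no fourth reel on the worktop to the right of the chest.
- **Drawer:** I pushed it home by the handle until it met a hard stop. A second push with closed fingers met about 9 N with no movement. Only then did I pick up the bottle.
- **Bottle:** both cameras show it upright on the chest top, its top at about z = 0.205 m where about 0.212 m was expected. They read it 7 mm low on the worktop too.
- **Pot and tape:** in the top camera both are within about 1 mm of where they started. The scene camera's last tape reading was off because the gripper hid part of it.
- **Left drawer:** I never touched it, and its handle read the same before and after within about 1 mm.

No check failed. I could not see the reels once the drawer was shut.

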